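Turn heat-spreader plates over and cam-clamp one

ROBOT

A 6-joint arm with a two-finger parallel gripper is mounted at the origin on the work surface. World frame = base frame: x ahead of the robot, y to its left, z up, the work surface at z = 0. Lengths are in m, angles in degrees, forces in N, time in s.
With the tool pointing down it reaches from about 0.375 to 0.9 m from the base axis. Payload 3.1 kg.
Tool frame: the origin (TCP) lies midway between the tips of the shut fingers; the grasp point (between the pads) lies 19 mm behind it; z points along the fingers, y is the direction in which the jaws open and shut (so a half turn about z gives the same grasp; the last joint's range is limited). The gripper opens to 87 mm and grips with 3 to 60 N. Pads are 19 mm wide; open, the fingers measure 117 mm over their backs; the gripper's body (75 mm by 190 mm) begins 51 mm behind the grasp point.
Start: joints at [-75.716, 30.224, 82.088, -0, 67.689, -10.227], TCP at [0.259, -0.569, 0.223] pointing down, gripper open.
Joint ranges: [-176.69, 176.69], [-43.24, 126.21], [12.49, 139.97], [-82, 262], [0, 151.66], [-163.58, 163.58]. Speed limits (degrees/s): [159.86, 159.86, 180, 180, 180, 180].

INTERFACE

Orientations are given as a 3x3 rotation matrix whose columns are the frame's x, y, z axes.
In Python, from rig import status, vision, bot, models gives the robot as it stands.
- The arm moves only by the tool send_rows, never from a script. Its argument "moves" is a list of rows, each a list of 7 numbers: the shift along the tool's x, y, z in units of 25 mm (1.0 is 25 mm), then the turn, a rotation vector about the tool's x, y, z in units of 10 degrees (1.0 is 10 degrees), then the closure, from -1 (fully open) to 1 (shut), so that 0 is half open. In form: [[dx, dy, dz, rx, ry, rz, hand], ...]. A call has 1 to 12 rows; each row shifts and turns the commanded pose from where the row before left it, along the tool's axes as they then stand; what a row does not reach is not made up. A row lasts 1/8 s, in which the tool goes at most 62.5 mm and 10.7 degrees, less where a joint would pass 70% of its speed; a pose out of reach is approached as far as the arm can. A call is refused whole if a number of a shift passes 1 or a number of a turn 1, either way. A call with a gripper value outside its range is refused whole. The fingers move at their own pace and stop on an object; the grip force is fixed at half the most. Time passes only in rows, so rows that do not move let the fingers close. It gives the time, the measured TCP pose, the force and the opening at its end, in the units of the state.
- status.read_state(): the state, without advancing time (a new reading comes with each control period).
- vision.capture(name): name is "scene" or "top" or "wrist"; returns a dict with "img" (400x640x3 uint8, red, green, blue), "depth" (400x640 float32, m along the optical axis (not along the pixel's ray), 0 where there is no reading), "fx", "fy", "cx", "cy" (pixels), "pose" (4x4, takes a point from camera to world coordinates); the wrist camera has in their place "hand_eye" (4x4, takes a point from camera to tool coordinates, whose origin is the TCP and whose axes are the flange's). Camera axes: x right, y up, looking along -z (the intrinsics and any distortion apply to the point x, -y, -z); pixel columns grow to the right and rows downward; lengths in m; the calibration is good to about 2 mm. A picture is of the moment at which its call begins: read the wrist's pose just before it.
- bot.hand_in(): hands the job in, once; it reports no verdict.
Trained networks look in the newest picture that a camera, given by its name, has taken for a name from the list of things; names that differ only in an ending like _2 or _b are one class to them, and where a whole thing is asked for, a point or a joint stands for the part that bears it (a point fixed in the world has none). Each returns a list of dicts, best first, with "confidence" (0 to 1); they miss things now and then, are a little off and sometimes report something else, mostly with a low value. They report only what shows in the picture. A call takes as long as a camera call.
- models.masks_of(camera, name): "mask" (400x640 bool, what is visible of it) and "extent" ([left, top, right, bottom] in pixels, round what is visible of it).
- models.landmark_of(camera, name): "point" ([column, row] in pixels: a listed point, or the origin of a listed thing).
The state is a dict: "time_s": time; "joint_positions": joint angles; "qvel": joint speeds; "tau": joint torques, N m; "position": TCP position; "tcp_rot": TCP orientation; "force": force on the tool from outside, world axes, zero at the start; "moment": the same for the moment, N m; "opening": opening from 0.0 (shut) to 1.0 (fully open).
Only numpy, scipy, OpenCV 4.12 (cv2) and the standard library are available. Lean on these libraries where they do the work, as an engineer would, in place of code of your own. Each camera call takes 0.05 s, during which the arm holds its last target.

TASK

The heat-spreader plates lie in a pile with their raised pads underneath, and their pads must be on top for the next job. Lift them off one at a time from the top of the pile and send each down the turn-over chute, so that it comes out at the bottom with its pad up; lay the others flat in the parts tray, pads up (piled is fine), but put the last one, the bottom of the pile, pad up in the cam holder, alongside its two side pins and between the end stop and the eccentric, and turn the eccentric until its lobe holds the plate tight against the end stop. Leave the tools and other things on the bench where they are.

Things in the scene. Friction and masses are not known exactly. Their poses are not given: they have to be found in the camera images.
- plate_1_c (a point): aluminium heat-spreader plate, 60 mm (x) by 110 mm (y), 130 g: a rectangle 6 mm thick with a raised pad 44 x 92 x 4 mm (long sides bevelled) on one face, 10 mm overall. The point is its centre, 5 mm from top and bottom; z points out of the flat face: up while the pad is underneath, down once turned over. This is the bottom plate of the pile, on the bench
- plate_2_c (a point): second plate, the same as plate 1, lying on it in the pile (offset up to about 3 mm and 3 degrees); may be absent. The pads leave a 4 mm gap between the edges of stacked plates
- plate_3_c (a point): third plate, the same, top of the pile, on plate 2 or, where that is absent, on plate 1; may itself be absent (one of the two is always there)
- chute: fixed turn-over chute, grey metal lined with slippery white plastic. Origin on the bench at mid-width under the front edge of its level deck; x is the way a plate is pushed off. Deck top 160 mm high, x -40 to 0. Then an open throat to an upright catch plate at x = +46; catch plate and side cheeks (122 mm apart) reach 180 mm high. Under the deck a 40 degree ramp bends back towards -x
- chute_deck (a point): middle of the deck's front edge, on its top face, axes as the chute. A plate laid across the deck (long side along y), pad down, and pushed in +x until its rear edge is off the deck tips over this edge, drops edge first down the throat, slides back under the deck on the slippery lining and rests on the run-out, other face up, within a second or two
- chute_out (a point): where a plate's centre comes to rest: on the run-out floor, chute x -152 to -66 mm, which slopes 18 degrees (so the plate lies tilted by 18 degrees, its side at -x lower); floor 6 mm above the bench at its end, this point 22 mm. Side walls 36 mm high. Two end stops, 16 mm high, catch the plate's edge at chute x = -146 mm, with a 70 mm gap between them for a finger
- tray: loose open grey parts tray, 123 mm (x) by 168 mm (y), 20 mm high, walls and floor 4 mm thick. Origin at the centre of its underside. It can get shifted
- holder: fixed cam holder, an aluminium base 92 x 200 mm, 12 mm thick. Origin on the bench under the middle of the seat: the clamped plate's centre belongs above it, long side along y. End stop's face at y = -55 mm, 14 mm above the base. Two side pins, 8 mm thick and 8 mm above the base, at x = 35.5, y = +-40 mm, 1.5 mm clear of the long edge of a central plate. Eccentric's pivot at y = 78 mm
- cam (a joint): the eccentric, 0 to 2.6 rad, growing counter-clockwise from above; stiff (0.12 N m), stays where left. Steel disc of 20 mm radius, centre 7 mm off the pivot, 13 to 23 mm above the bench; its side towards the seat is 20 - 7 cos(joint) mm from the pivot: 10 mm slack at 0, meets a plate that touches the end stop at 2.0 rad and presses harder beyond. May start partly turned in
- cam_grip (a point): middle of the eccentric's black grip bar, on the pivot, 45 mm above the bench. The bar is 14 mm wide, 48 mm long (along this point's x) and 26 mm high, from 32 to 58 mm above the bench, and turns with the eccentric; at joint 0 it lies along the holder's x
- screwdriver: bystander: yellow and black screwdriver, 200 mm, origin below the middle; leave alone
- cutters: bystander: side cutters with pink grips; leave alone
- pump: bystander: desoldering pump, 190 mm, lying; leave alone
- board: bystander: green circuit board, 75 x 95 mm; leave alone
- spool: bystander: solder spool, 60 mm across, 44 mm high; leave alone
- tip_cleaner: bystander: brass-wool tip cleaner, a steel cup 82 mm across and 80 mm high; leave alone

How it is judged:
By the outcome, as a careful person would: the job done as asked, in the order asked, and still so for the second after the job is handed in, with the robot touching nothing.
Of plate_2, plate_3 only 1 to 2 are there at a start; the rules pass over those that are not, and their reading is None.
At some moment in a run one of tray may be knocked a few centimetres aside while the robot is not near it.
Once in a run the grip may slacken for a moment while it holds something.
It also fails if it takes over 210 s, if anything falls off the work surface, if the arm or the gripper's body presses on something with over 40 N, if the wrist force passes 120 N, or if a joint passes its speed limit or range.

## Working session

There is one attempt and no reset: what is moved stays moved. The work goes in short steps, Python scripts to look and compute and a tool call to move; the robot and the scene stay as the last step left them, time stands still between calls to the robot, and variables do not carry over. Pictures are saved under pics/ and viewed, and the job is handed in when it is done.

Besides the shell and the picture viewer there is one more tool, called after "Request:" by a JSON object that holds its "fn" and its "kwargs". send_rows: Moves the arm, as the interface text tells. Its arguments: {"type":"object","properties":{"moves":{"type":"array"}},"required":["moves"]}

```bash
ls -la; mkdir -p pics; cat > h.py <<'E'
import numpy as np,cv2
from rig import status,vision,bot,models
def save(c,n):
    cv2.imwrite('pics/'+n+'.png',c['img'][:,:,::-1])
E
python3 - <<'E'
from h import *
s=status.read_state();print(s)
for n in('scene','top','wrist'):
    c=vision.capture(n);save(c,n+'0');print(n,c['fx'],c['fy'],c['cx'],c['cy'],c.get('pose',c.get('hand_eye')),c.keys())
    np.save(n+'0.npy',c,allow_pickle=True)
E
```

```text
total 12
drwxr-xr-x  3 agent agent 4096 Dec  6 18:50 .
drwxr-xr-x 23 root  root  4096 Dec  6 18:50 ..
drwxr-xr-x  2 agent agent 4096 Dec  6 18:50 pics
{'time_s': 0.0, 'joint_positions': array([-7.57164166e+01,  3.02808968e+01,  8.21572795e+01, -1.33363516e-04,
        6.76895571e+01, -1.02236129e+01]), 'qvel': array([-0.0613468 ,  0.01723664, -0.00105798,  0.01138571, -0.18762754,
       -0.01938481]), 'tau': array([ 2.65023664e-04, -4.40037704e+01, -1.76593834e+01,  6.33148011e-02,
        5.82917745e-02, -1.70504159e-04]), 'position': array([ 0.25913054, -0.56793041,  0.22154599]), 'tcp_rot': array([[ 9.09908920e-01,  4.14807730e-01, -5.52118820e-04],
       [ 4.14807911e-01, -9.09906441e-01,  2.15991633e-03],
       [ 3.93573520e-04, -2.19435039e-03, -9.99997515e-01]]), 'force': array([-1.43603391, -0.10091786,  0.06429319]), 'moment': array([ 0.04716002,  0.02967137, -0.02277282]), 'opening': 1.0014965880157434}
scene 398.7511284965377 398.7511284965377 318.8542739747865 202.7270419624212 [[-0.76465423 -0.50942202  0.39470636  0.99662681]
 [ 0.6443043  -0.59171714  0.48450263  0.
[... 224 characters left out ...]
958456 203.9393183803783 [[-0.02444365  0.98518723 -0.16973103  0.34425001]
 [-0.99968349 -0.02307758  0.01001689  0.0734016 ]
 [ 0.00595153  0.16992216  0.98543952  1.55492235]
 [ 0.          0.          0.          1.        ]] dict_keys(['img', 'depth', 'fx', 'fy', 'cx', 'cy', 'pose'])
wrist 277.1711592601296 277.1711592601296 320.691768688707 198.61804088348777 [[ 7.19713596e-04  9.66867690e-01  2.55277012e-01  6.95029441e-02]
 [ 9.99999726e-01 -7.40756784e-04 -1.37090248e-05  3.97249467e-04]
 [ 1.75843365e-04  2.55276952e-01 -9.66867957e-01 -1.62012018e-01]
 [ 0.00000000e+00  0.00000000e+00  0.00000000e+00  1.00000000e+00]] dict_keys(['img', 'depth', 'fx', 'fy', 'cx', 'cy', 'hand_eye'])
```

View pics/scene0.png

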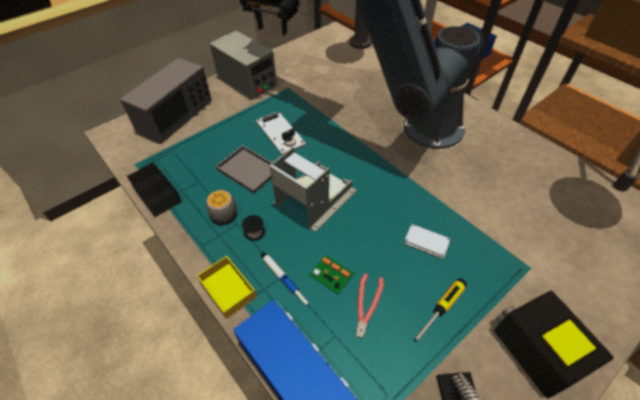

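View pics/top0.png

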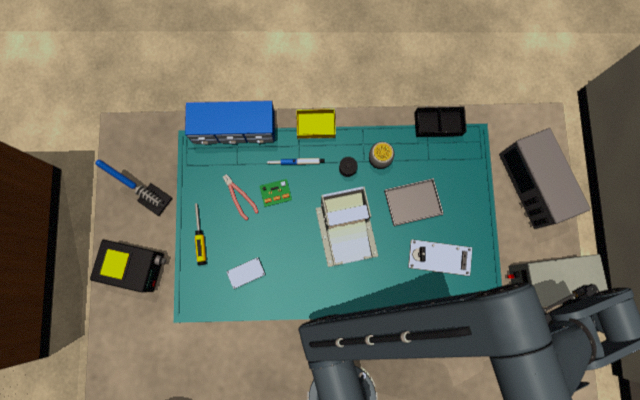

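View pics/wrist0.png

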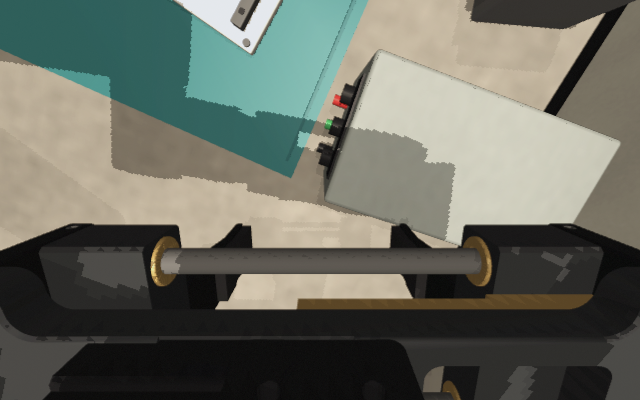

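```bash
cat >> h.py <<'E'
def ray(c,uv,T=None):
    T=c['pose'] if T is None else T
    uv=np.atleast_2d(uv).astype(float)
    d=np.stack([(uv[:,0]-c['cx'])/c['fx'],-(uv[:,1]-c['cy'])/c['fy'],-np.ones(len(uv))],1)
    return T[:3,3],d@T[:3,:3].T
def atz(c,uv,z,T=None):
    o,d=ray(c,uv,T); t=(z-o[2])/d[:,2]; return o+d*t[:,None]
def proj(c,P,T=None):
    T=c['pose'] if T is None else T
    p=(np.atleast_2d(P)-T[:3,3])@T[:3,:3]
    return np.stack([c['cx']+c['fx']*p[:,0]/-p[:,2],c['cy']-c['fy']*p[:,1]/-p[:,2]],1)
def cloud(c,T=None):
    T=c['pose'] if T is None else T
    v,u=np.mgrid[0:400,0:640]; z=c['depth']
    p=np.stack([(u-c['cx'])/c['fx']*z,-(v-c['cy'])/c['fy']*z,-z],-1)
    return p@T[:3,:3].T+T[:3,3]
def wristT(c,s=None):
    s=s or status.read_state()
    H=np.eye(4);H[:3,:3]=s['tcp_rot'];H[:3,3]=s['position'];return H@c['hand_eye']
def wcap(name):
    s=status.read_state();c=vision.capture('wrist');c['pose']=wristT(c,s);c['s']=s
    save(c,name);np.save(name+'.npy',c,allow_pickle=True);return c
E
python3 - <<'E'
from h import *
t=vision.capture('top')
cl=cloud(t)
for n in ['plate_1_c','chute','chute_deck','chute_out','tray','holder','cam_grip','cam','screwdriver','cutters','pump','board','spool','tip_cleaner']:
    m=models.masks_of('top',n); l=models.landmark_of('top',n)
    print(n,[(round(x['confidence'],2),x['extent']) for x in m[:2]],[(round(x['confidence'],2),np.round(x['point'],1)) for x in l[:3]], atz(t,l[0]['point'],0.0).round(3) if l else '')
    if m:
        mm=m[0]['mask']&(t['depth']>0); p=cl[mm]; print('   med',np.median(p,0).round(3), 'zpct',np.percentile(p[:,2],[5,50,95,99]).round(3), 'bb',np.percentile(p[:,:2],[2,98],axis=0).round(3).tolist())
im=t['img'][100:330,170:510,::-1]
cv2.imwrite('pics/topz.png',cv2.resize(im,None,fx=2.35,fy=2.35,interpolation=cv2.INTER_CUBIC))
print(atz(t,[[347,225],[246,273],[413,202],[440,257]],0.0).round(3))
E
```

```text
plate_1_c [(0.25, [193.7, 205.3, 206.1, 267.2])] [(0.64, array([379.4, 157.6]))] [[ 0.767 -0.153  0.   ]]
   med [0.485 0.444 0.027] zpct [0.006 0.027 0.035 0.036] bb [[0.425, 0.429], [0.581, 0.462]]
chute [(0.73, [281.1, 159.9, 323.4, 164.6]), (0.69, [316.0, 185.8, 378.3, 268.5])] [(0.65, array([343.5, 217.2]))] [[ 0.566 -0.025  0.   ]]
   med [0.757 0.118 0.019] zpct [0.012 0.019 0.026 0.028] bb [[0.75, 0.048], [0.767, 0.176]]
chute_deck [(0.84, [317.6, 186.5, 378.6, 263.9]), (0.28, [260.9, 176.8, 290.3, 206.2])] [(0.88, array([347. , 205.2]))] [[ 0.606 -0.038  0.   ]]
   med [ 0.529 -0.027  0.041] zpct [0.002 0.041 0.175 0.182] bb [[0.422, -0.116], [0.623, 0.053]]
chute_out [(0.55, [318.5, 185.1, 379.5, 264.8])] [(0.84, array([351. , 250.3]))] [[ 0.455 -0.046  0.   ]]
   med [ 0.528 -0.028  0.041] zpct [0.002 0.041 0.176 0.182] bb [[0.421, -0.116], [0.623, 0.051]]
tray [(0.83, [387.5, 175.5, 443.8, 226.7])] [(0.88, array([413.1, 201.1]))] [[ 0.614 -0.259  0.   ]]
   med [ 0.613 -0.259  0.005] zpct [-0.001  0.005  0.02   0.025] bb [[0.548, -0.34], [0.678, -0.177]]
holder [(0.73, [410.5, 240.9, 469.8, 274.0])] [(0.98, array([443.9, 257.4]))] [[ 0.425 -0.349  0.   ]]
   med [ 0.427 -0.335  0.013] zpct [0.007 0.013 0.039 0.06 ] bb [[0.377, -0.429], [0.476, -0.24]]
cam_grip [(0.64, [413.4, 243.5, 426.8, 261.2])] [(0.44, array([422. , 252.6]))] [[ 0.442 -0.278  0.   ]]
   med [ 0.437 -0.262  0.041] zpct [0.019 0.041 0.062 0.064] bb [[0.415, -0.275], [0.457, -0.245]]Traceback (most recent call last):
  File "<stdin>", line 5, in <module>
ValueError: it knows: board, cam_grip, chute, chute_deck, chute_out, cutters, holder, plate_1, plate_2, plate_3, pump, screwdriver, spool, tip_cleaner, tray
```

```bash

python3 - <<'E'
from h import *
t=vision.capture('top')
cl=cloud(t)
im=t['img'][100:330,170:510,::-1]
cv2.imwrite('pics/topz.png',cv2.resize(im,None,fx=2.35,fy=2.35,interpolation=cv2.INTER_CUBIC))
for n in ['plate_1','plate_3']:
  for x in models.masks_of('top',n):
    p=cl[x['mask']&(t['depth']>0)];print(n,x['confidence'],x['extent'],np.median(p,0).round(3))
for (u0,v0,u1,v1) in [(238,265,254,281)]:
    z=cl[v0:v1,u0:u1,2]; print(np.percentile(z,[5,25,50,75,95]).round(4))
# height image crop
hm=np.clip(cl[100:330,170:510,2]/0.2,0,1)*255
cv2.imwrite('pics/toph.png',cv2.resize(cv2.applyColorMap(hm.astype('uint8'),cv2.COLORMAP_JET),None,fx=2.35,fy=2.35,interpolation=cv2.INTER_NEAREST))
E
```

```text
Traceback (most recent call last):
ValueError: it knows: board, cam, cam_grip, chute, chute_deck, chute_out, cutters, holder, plate_1, plate_2, plate_3, pump, screwdriver, spool, tip_cleaner, tray
```

View pics/topz.png

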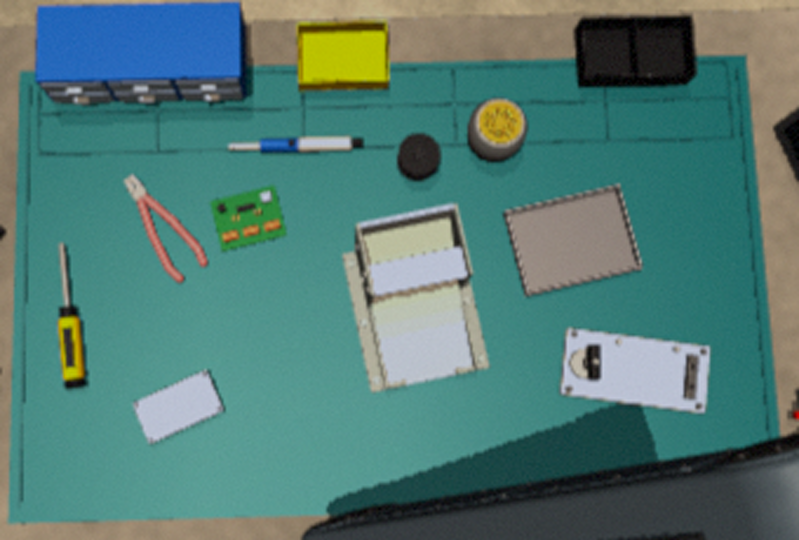

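```bash

python3 - <<'E'
from h import *
t=vision.capture('top');np.save('t1.npy',t,allow_pickle=True)
cl=cloud(t)
for n in ['plate_1','plate_2']:
  try:
   for x in models.masks_of('top',n):
    p=cl[x['mask']&(t['depth']>0)];print(n,x['confidence'],x['extent'],np.median(p,0).round(3))
  except Exception as e: print(e)
for (u0,v0,u1,v1) in [(240,268,252,278)]:
    z=cl[v0:v1,u0:u1].reshape(-1,3); print(np.percentile(z[:,2],[5,25,50,75,95]).round(4), np.median(z,0))
hm=np.clip(cl[100:330,170:510,2]/0.2,0,1)*255
cv2.imwrite('pics/toph.png',cv2.resize(cv2.applyColorMap(hm.astype('uint8'),cv2.COLORMAP_JET),None,fx=2.35,fy=2.35,interpolation=cv2.INTER_NEAREST))
s=vision.capture('scene')
im=s['img'][80:350,200:500,::-1]
cv2.imwrite('pics/scz.png',cv2.resize(im,None,fx=2.2,fy=2.2,interpolation=cv2.INTER_CUBIC))
print('deck',atz(t,[347,205.2],.16),'out',atz(t,[351,250.3],.022),'grip',atz(t,[422,252.6],.045))
for n in ['chute_deck','chute_out','cam_grip','holder','plate_1_c']:
    l=models.landmark_of('scene',n); print(n,[(x['confidence'],x['point'], atz(s,x['point'],{'chute_deck':.16,'chute_out':.022,'cam_grip':.045,'holder':0,'plate_1_c':.02}[n])) for x in l[:2]])
E
```

```text
it knows: board, cam, cam_grip, chute, chute_deck, chute_out, cutters, holder, plate_1, plate_2, plate_3, pump, screwdriver, spool, tip_cleaner, tray
it knows: board, cam, cam_grip, chute, chute_deck, chute_out, cutters, holder, plate_1, plate_2, plate_3, pump, screwdriver, spool, tip_cleaner, tray
[0.0162 0.0186 0.0208 0.0235 0.0254] [0.39114227 0.29632856 0.02083275]
deck [[ 0.57867997 -0.02643635  0.16      ]] out [[ 0.45386533 -0.04410286  0.022     ]] grip [[ 0.43949385 -0.26805534  0.045     ]]
chute_deck [(0.72, [300.9, 169.9], array([[ 0.56613072, -0.02497702,  0.16      ]]))]
chute_out [(0.6, [329.1, 179.0], array([[ 0.44792199, -0.04409904,  0.022     ]]))]
cam_grip [(0.68, [288.2, 132.4], array([[ 0.42749933, -0.27656326,  0.045     ]]))]
holder [(0.77, [279.5, 128.7], array([[ 0.41033563, -0.3553936 ,  0.        ]]))]
plate_1_c [(0.74, [363.2, 314.7], array([[0.67319465, 0.33980937, 0.02      ]])), (0.65, [425.2, 243.0], array([[0.40258017, 0.30221657, 0.02      ]]))]
```

View pics/toph.png

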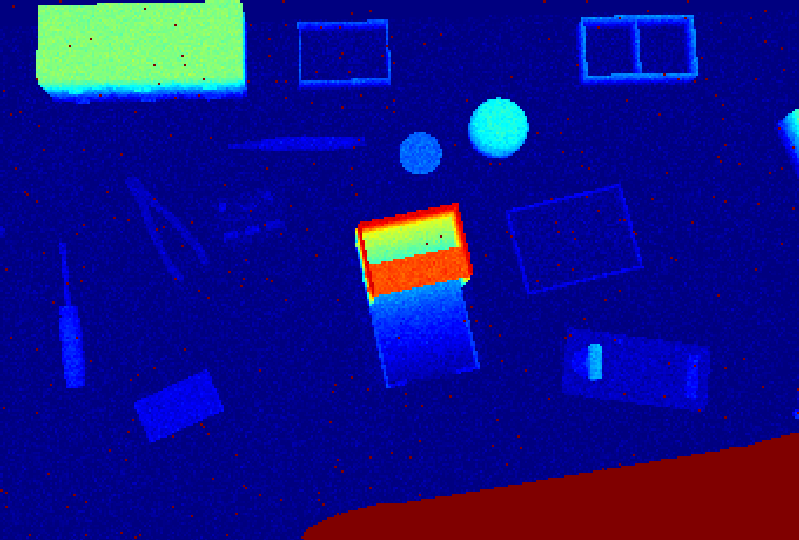

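View pics/scz.png

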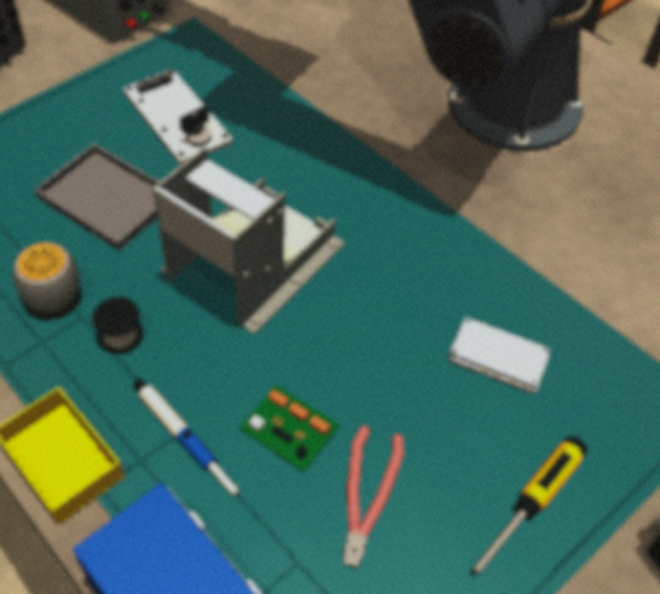

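```bash
cat >> h.py <<'E'
from scipy.spatial.transform import Rotation as Ro
def Rt(yaw,tilt=0):
    """tool down, x_t yaw (deg); tilt about tool x axis (deg)"""
    y=np.radians(yaw);x=np.array([np.cos(y),np.sin(y),0]);z=np.array([0,0,-1.]);
    return np.stack([x,np.cross(z,x),z],1)@Ro.from_euler('x',tilt,degrees=True).as_matrix()
def plan(wps,hand,p0=None,R0=None,vmax=.98):
    """wps list of (pos,R) ; prints rows"""
    s=status.read_state()
    p=s['position'] if p0 is None else np.array(p0); R=s['tcp_rot'] if R0 is None else R0
    rows=[]
    for (P,Rn) in wps:
        P=np.array(P,float); Rn=R if Rn is None else Rn
        rv=Ro.from_matrix(R.T@Rn).as_rotvec(degrees=True)
        n=int(max(np.ceil(np.linalg.norm(P-p)*1000/25/vmax),np.ceil(np.linalg.norm(rv)/10/vmax),1))
        p1,R1=p.copy(),R.copy()
        for i in range(1,n+1):
            Pi=p1+(P-p1)*i/n; Ri=R1@Ro.from_rotvec(rv*i/n,degrees=True).as_matrix()
            d=np.round(R.T@(Pi-p)/.025,2); w=np.round(Ro.from_matrix(R.T@Ri).as_rotvec(degrees=True)/10,2)
            rows.append([float(x)+0 for x in d]+[float(x)+0 for x in w]+[hand])
            p=p+R@(d*.025); R=R@Ro.from_rotvec(w*10,degrees=True).as_matrix()
    print(len(rows),'rows end',p.round(4)); 
    for i in range(0,len(rows),12): print('['+','.join('['+','.join('%g'%v for v in r)+']' for r in rows[i:i+12])+']')
E
python3 - <<'E'
from h import *
plan([([.42,-.42,.20],Rt(81))],-1)
E
```

```text
9 rows end [ 0.4199 -0.42    0.2001]
[[0.92,-0.3,0.1,0,0,-0.63,-1],[0.96,-0.21,0.1,0,0,-0.63,-1],[0.96,-0.09,0.1,0,0,-0.62,-1],[0.98,0.01,0.1,0,0,-0.63,-1],[0.96,0.11,0.1,0,0,-0.63,-1],[0.95,0.22,0.1,0,0,-0.63,-1],[0.92,0.33,0.1,0,0,-0.62,-1],[0.88,0.42,0.1,0,0,-0.63,-1],[0.82,0.51,0.1,0,0,-0.63,-1]]
```

Request:
{"fn": "send_rows", "kwargs": {"moves": [[0.92,-0.3,0.1,0,0,-0.63,-1],[0.96,-0.21,0.1,0,0,-0.63,-1],[0.96,-0.09,0.1,0,0,-0.62,-1],[0.98,0.01,0.1,0,0,-0.63,-1],[0.96,0.11,0.1,0,0,-0.63,-1],[0.95,0.22,0.1,0,0,-0.63,-1],[0.92,0.33,0.1,0,0,-0.62,-1],[0.88,0.42,0.1,0,0,-0.63,-1],[0.82,0.51,0.1,0,0,-0.63,-1],[0,0,0,0,0,0,-1]]}}

```text
time_s: 2.6
position: [0.4207, -0.4188, 0.1999]
tcp_rot: [[0.155, 0.988, -0.0], [0.988, -0.155, 0.001], [0.001, -0.0, -1.0]]
force: [0.0, -0.8, -0.1]
opening: 0.998
```

```bash
python3 - <<'E'
from h import *
c=wcap('w1');print(c['s']['position'],c['s']['tcp_rot'].round(3),c['s']['qvel'].round(2))
for n in ['holder','cam','cam_grip','tray']:
    try: print(n,[(round(x['confidence'],2),x['point']) for x in models.landmark_of('wrist',n)][:2])
    except Exception as e: print(n,e)
E
cp w1.png pics/ 2>/dev/null; ls pics
```

```text
[ 0.42071515 -0.41875466  0.19988855] [[ 0.155  0.988 -0.   ]
 [ 0.988 -0.155  0.001]
 [ 0.001 -0.    -1.   ]] [-1.98  0.   -0.59 -1.15 -0.3   1.04]
holder [(0.74, [313.5, 124.7])]
cam it knows: board, cam_grip, chute, chute_deck, chute_out, cutters, holder, plate_1, plate_2, plate_3, pump, screwdriver, spool, tip_cleaner, tray
cam_grip [(0.7, [315.0, 47.6])]
tray [(0.84, [459.7, 18.3])]
scene0.png
scz.png
top0.png
toph.png
topz.png
w1.png
wrist0.png
```

View pics/w1.png

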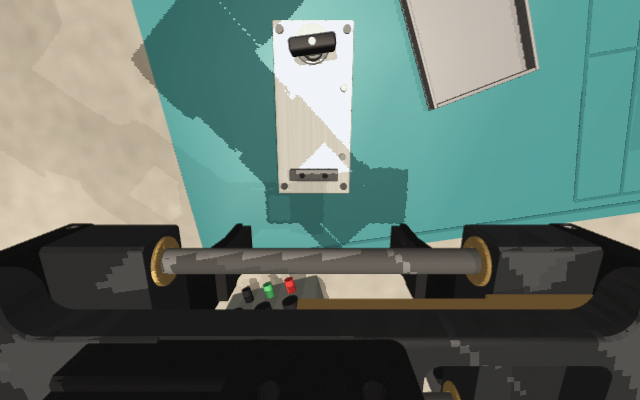

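```bash
python3 - <<'E'
from h import *
c=np.load('w1.npy',allow_pickle=True).item()
im=c['img'][5:205,230:400,::-1]
cv2.imwrite('pics/w1z.png',cv2.resize(im,None,fx=3,fy=3,interpolation=cv2.INTER_CUBIC))
cl=cloud(c)
for nm,b in dict(base=(300,90,330,150),bar=(300,38,325,46),stop=(300,172,325,177),bench=(365,60,385,90)).items():
    p=cl[b[1]:b[3],b[0]:b[2]].reshape(-1,3);print(nm,np.median(p,0).round(4))
print('pins',atz(c,[[344,89],[343,157]],.02).round(4))
print('corners',atz(c,[[274,20],[354,20],[352,193],[279,193]],.012).round(4))
print('stop face',atz(c,[[290,169],[337,168]],.026).round(4))
print('bar top corners',atz(c,[[312,43]],.058).round(4),'disc low',atz(c,[[313,64]],.023).round(4), 'lm grip',atz(c,[315,47.6],.045), 'holder',atz(c,[313.5,124.7],0))
E
```

```text
base [ 0.4253 -0.3424  0.0118]
bar [ 0.4352 -0.27    0.0583]
stop [ 0.4124 -0.4055  0.0259]
bench [ 0.5048 -0.3017  0.0006]
pins [[ 0.4644 -0.3142  0.02  ]
 [ 0.4528 -0.3915  0.02  ]]
corners [[ 0.3975 -0.2298  0.012 ]
 [ 0.4858 -0.2436  0.012 ]
 [ 0.4586 -0.4403  0.012 ]
 [ 0.3649 -0.4257  0.012 ]]
stop face [[ 0.3866 -0.3952  0.026 ]
 [ 0.4434 -0.4028  0.026 ]]
bar top corners [[ 0.4352 -0.2712  0.058 ]] disc low [[ 0.4332 -0.2831  0.023 ]] lm grip [[ 0.43768515 -0.27247402  0.045     ]] holder [[ 0.42267737 -0.34795896  0.        ]]
```

View pics/w1z.png

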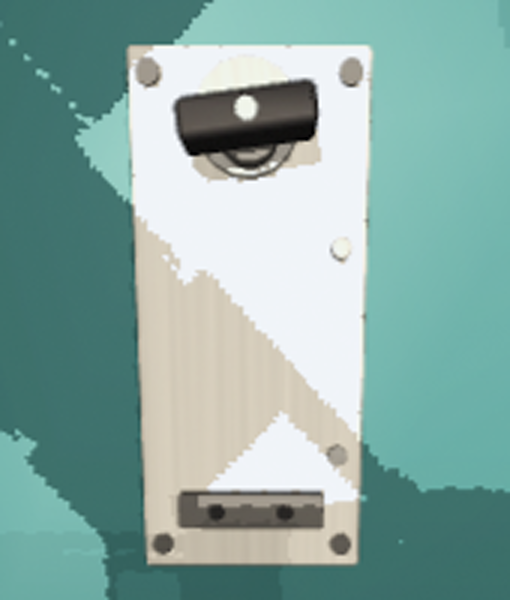

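```bash
python3 - <<'E'
from h import *
plan([([.47,-.30,.28],Rt(90)),([.52,-.10,.30],Rt(100))],-1)
E
```

```text
16 rows end [ 0.5201 -0.1     0.3   ]
[[0.73,0.18,-0.46,0,0,-0.13,-1],[0.72,0.19,-0.45,0,0,-0.13,-1],[0.72,0.21,-0.46,0,0,-0.13,-1],[0.71,0.22,-0.46,0,0,-0.13,-1],[0.71,0.25,-0.45,0,0,-0.13,-1],[0.7,0.25,-0.46,0,0,-0.13,-1],[0.7,0.28,-0.46,0,0,-0.13,-1],[0.89,0.22,-0.09,0,0,-0.11,-1],[0.88,0.24,-0.09,0,0,-0.11,-1],[0.88,0.26,-0.09,0,0,-0.11,-1],[0.88,0.27,-0.09,0,0,-0.11,-1],[0.87,0.29,-0.08,0,0,-0.12,-1]]
[[0.86,0.31,-0.09,0,0,-0.11,-1],[0.86,0.32,-0.09,0,0,-0.11,-1],[0.85,0.34,-0.09,0,0,-0.11,-1],[0.84,0.36,-0.09,0,0,-0.11,-1]]
```

Request:
{"fn": "send_rows", "kwargs": {"moves": [[0.73,0.18,-0.46,0,0,-0.13,-1],[0.72,0.19,-0.45,0,0,-0.13,-1],[0.72,0.21,-0.46,0,0,-0.13,-1],[0.71,0.22,-0.46,0,0,-0.13,-1],[0.71,0.25,-0.45,0,0,-0.13,-1],[0.7,0.25,-0.46,0,0,-0.13,-1],[0.7,0.28,-0.46,0,0,-0.13,-1],[0.89,0.22,-0.09,0,0,-0.11,-1],[0.88,0.24,-0.09,0,0,-0.11,-1],[0.88,0.26,-0.09,0,0,-0.11,-1],[0.88,0.27,-0.09,0,0,-0.11,-1],[0.87,0.29,-0.08,0,0,-0.12,-1]]}}

```text
time_s: 4.3
position: [0.4978, -0.186, 0.2908]
tcp_rot: [[-0.101, 0.995, -0.001], [0.995, 0.101, 0.001], [0.001, -0.001, -1.0]]
force: [0.3, 0.7, -0.5]
opening: 1.003
```

Request:
{"fn": "send_rows", "kwargs": {"moves": [[0.86,0.31,-0.09,0,0,-0.11,-1],[0.86,0.32,-0.09,0,0,-0.11,-1],[0.85,0.34,-0.09,0,0,-0.11,-1],[0.84,0.36,-0.09,0,0,-0.11,-1],[0,0,0,0,0,0,-1],[0,0,0,0,0,0,-1]]}}

```text
time_s: 5.05
position: [0.5197, -0.099, 0.2998]
tcp_rot: [[-0.176, 0.984, -0.001], [0.984, 0.176, -0.0], [-0.0, -0.001, -1.0]]
force: [0.5, -0.4, -0.8]
opening: 1.001
```

```bash
python3 - <<'E'
from h import *
c=wcap('w2');print(c['s']['position'],c['s']['tcp_rot'].round(3),c['s']['qvel'].round(2))
for n in ['chute','chute_deck','chute_out','tray']:
    print(n,[(round(x['confidence'],2),x['point']) for x in models.landmark_of('wrist',n)][:2])
E
```

```text
[ 0.51968313 -0.09896164  0.29978976] [[-0.176  0.984 -0.001]
 [ 0.984  0.176 -0.   ]
 [-0.    -0.001 -1.   ]] [-0.96  0.14 -0.22  0.04  0.09  0.02]
chute []
chute_deck [(0.72, [382.7, 126.6])]
chute_out [(0.85, [285.8, 130.5])]
tray [(0.63, [355.9, 259.0])]
```

View pics/w2.png

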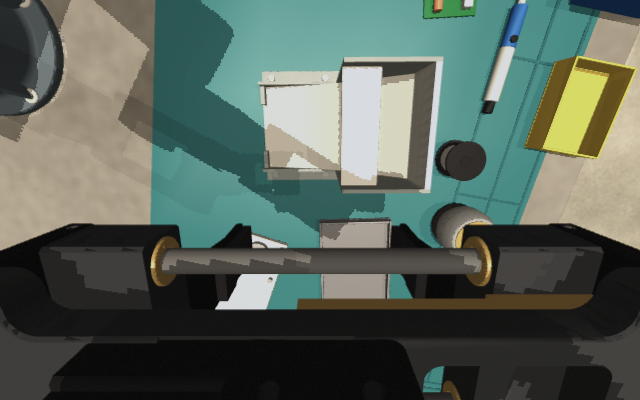

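```bash
python3 - <<'E'
from h import *
c=np.load('w2.npy',allow_pickle=True).item()
im=c['img'][50:205,250:455,::-1]
cv2.imwrite('pics/w2z.png',cv2.resize(im,None,fx=3.9,fy=3.9,interpolation=cv2.INTER_CUBIC))
cl=cloud(c)
for nm,b in dict(deck=(350,80,372,170),mouth=(275,100,330,160),).items():
    p=cl[b[1]:b[3],b[0]:b[2]].reshape(-1,3);print(nm,np.median(p,0).round(4))
E
```

```text
deck [ 0.5485 -0.0227  0.1598]
mouth [ 0.4806 -0.0416  0.0259]
```

View pics/w2z.png

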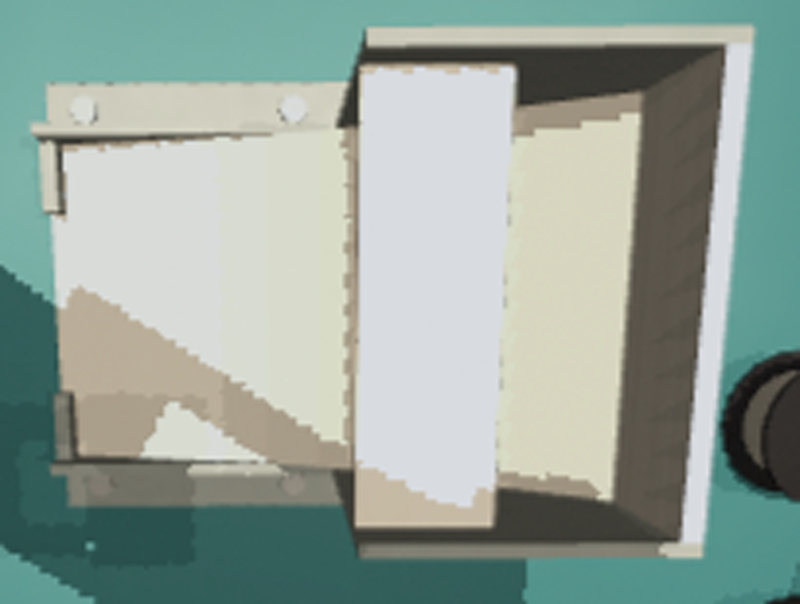

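```bash
python3 - <<'E'
from h import *
c=np.load('w2.npy',allow_pickle=True).item()
Z=lambda a:np.array(a)/3.9+[250,50]
d=atz(c,Z([[515,66],[495,527],[358,66],[355,527]]),.16); print(d.round(4))
m=(d[0]+d[1])/2; r=(d[2]+d[3])/2;v=d[0]-d[1];w=d[2]-d[3]
print('front mid',m.round(4),'rear mid',r.round(4),'w',np.linalg.norm(v),np.linalg.norm(w),np.linalg.norm(m-r),'yaw y',np.degrees(np.arctan2(v[1],v[0])),np.degrees(np.arctan2(w[1],w[0])),'dir',np.degrees(np.arctan2(*(m-r)[[1,0]])))
k=atz(c,Z([[725,46],[681,543]]),.18);v=k[0]-k[1];print('catch',k.round(4),k.mean(0),np.degrees(np.arctan2(v[1],v[0])))
e=atz(c,Z([[62,178],[73,425]]),.02);v=e[0]-e[1];print('stops',e.round(4),np.degrees(np.arctan2(v[1],v[0])))
ch=atz(c,Z([[366,38],[750,35],[357,550],[700,550]]),.18);print(ch.round(4))
for a,z in (([382.7,126.6],.16),([285.8,130.5],.022)): print(atz(c,a,z).round(4))
# depth profile along chute axis at mid
yaw=np.radians(10.5);ex=np.array([np.cos(yaw),np.sin(yaw)]);ey=np.array([-ex[1],ex[0]])
cl=cloud(c).reshape(-1,3);q=(cl[:,:2]-m[:2])
x=q@ex;y=q@ey
for a in range(-170,60,10):
    s=(abs(x-a/1000)<.003)&(abs(y)<.03); print(a,np.median(cl[s,2]).round(4) if s.any() else None,end='; ')
E
```

```text
[[ 0.5579  0.0357  0.16  ]
 [ 0.5803 -0.083   0.16  ]
 [ 0.5182  0.0286  0.16  ]
 [ 0.541  -0.09    0.16  ]]
front mid [ 0.5691 -0.0236  0.16  ] rear mid [ 0.5296 -0.0307  0.16  ] w 0.12076557514329658 0.12078113037244909 0.04008865796698781 yaw y 100.71116725276015 100.88557243026894 dir 10.178019280272313
catch [[ 0.6028  0.0444  0.18  ]
 [ 0.6254 -0.075   0.18  ]] [ 0.61408307 -0.01529266  0.18      ] 100.71436036629167
stops [[ 0.4187 -0.0029  0.02  ]
 [ 0.4352 -0.0962  0.02  ]] 99.99453057500943
[[ 0.5182  0.031   0.18  ]
 [ 0.608   0.0478  0.18  ]
 [ 0.5406 -0.0922  0.18  ]
 [ 0.6309 -0.0759  0.18  ]]
[[ 0.5719 -0.0205  0.16  ]]
[[ 0.4557 -0.0478  0.022 ]]
-170 0.0007; -160 0.0005; -150 0.0077; -140 0.3906; -130 0.3924; -120 0.3864; -110 0.3845; -100 0.0229; -90 0.0263; -80 0.0294; -70 0.0327; -60 0.4618; -50 0.0415; -40 0.1566; -30 0.1597; -20 0.1599; -10 0.3818; 0 0.3858; 10 0.3921; 20 0.3833; 30 0.1045; 40 0.113; 50 0.1797;
```

```bash
python3 - <<'E'
from h import *
plan([([.46,.12,.29],Rt(108)),([.417,.232,.14],Rt(113))],-1)
E
```

```text
18 rows end [0.417  0.2319 0.1399]
[[0.91,-0.08,0.04,0,0,-0.08,-1],[0.91,-0.07,0.04,0,0,-0.08,-1],[0.9,-0.06,0.04,0,0,-0.08,-1],[0.91,-0.04,0.04,0,0,-0.08,-1],[0.91,-0.03,0.04,0,0,-0.08,-1],[0.91,-0.02,0.04,0,0,-0.08,-1],[0.92,-0.01,0.04,0,0,-0.08,-1],[0.91,0.01,0.04,0,0,-0.08,-1],[0.91,0.02,0.04,0,0,-0.08,-1],[0.91,0.03,0.04,0,0,-0.08,-1],[0.6,-0.03,0.75,0,0,-0.06,-1],[0.6,-0.03,0.75,0,0,-0.06,-1]]
[[0.6,-0.01,0.75,0,0,-0.07,-1],[0.6,-0.02,0.75,0,0,-0.06,-1],[0.6,0,0.75,0,0,-0.06,-1],[0.59,0,0.75,0,0,-0.06,-1],[0.6,0.01,0.75,0,0,-0.06,-1],[0.6,0.01,0.75,0,0,-0.07,-1]]
```

Request:
{"fn": "send_rows", "kwargs": {"moves": [[0.91,-0.08,0.04,0,0,-0.08,-1],[0.91,-0.07,0.04,0,0,-0.08,-1],[0.9,-0.06,0.04,0,0,-0.08,-1],[0.91,-0.04,0.04,0,0,-0.08,-1],[0.91,-0.03,0.04,0,0,-0.08,-1],[0.91,-0.02,0.04,0,0,-0.08,-1],[0.92,-0.01,0.04,0,0,-0.08,-1],[0.91,0.01,0.04,0,0,-0.08,-1],[0.91,0.02,0.04,0,0,-0.08,-1],[0.91,0.03,0.04,0,0,-0.08,-1],[0.6,-0.03,0.75,0,0,-0.06,-1],[0.6,-0.03,0.75,0,0,-0.06,-1]]}}

```text
time_s: 6.8
position: [0.4476, 0.1505, 0.2524]
tcp_rot: [[-0.333, 0.943, 0.001], [0.943, 0.333, 0.0], [0.0, 0.001, -1.0]]
force: [-0.1, -0.3, -0.2]
opening: 1.002
```

Request:
{"fn": "send_rows", "kwargs": {"moves": [[0.6,-0.01,0.75,0,0,-0.07,-1],[0.6,-0.02,0.75,0,0,-0.06,-1],[0.6,0,0.75,0,0,-0.06,-1],[0.6,0,0.75,0,0,-0.06,-1],[0.6,0.01,0.75,0,0,-0.06,-1],[0.6,0.01,0.75,0,0,-0.07,-1],[0,0,0,0,0,0,-1],[0,0,0,0,0,0,-1]]}}

```text
time_s: 7.8
position: [0.4166, 0.2331, 0.1407]
tcp_rot: [[-0.394, 0.919, 0.001], [0.919, 0.394, 0.0], [-0.0, 0.001, -1.0]]
force: [-0.8, -0.2, 0.5]
opening: 1.001
```

```bash
python3 - <<'E'
from h import *
c=wcap('w3');print(c['s']['position'],c['s']['tcp_rot'].round(3))
im=c['img'][0:220,180:460,::-1]
cv2.imwrite('pics/w3z.png',cv2.resize(im,None,fx=2.7,fy=2.7,interpolation=cv2.INTER_CUBIC))
E
```

```text
[0.41663646 0.23307645 0.14066678] [[-0.394  0.919  0.001]
 [ 0.919  0.394  0.   ]
 [-0.     0.001 -1.   ]]
```

View pics/w3z.png

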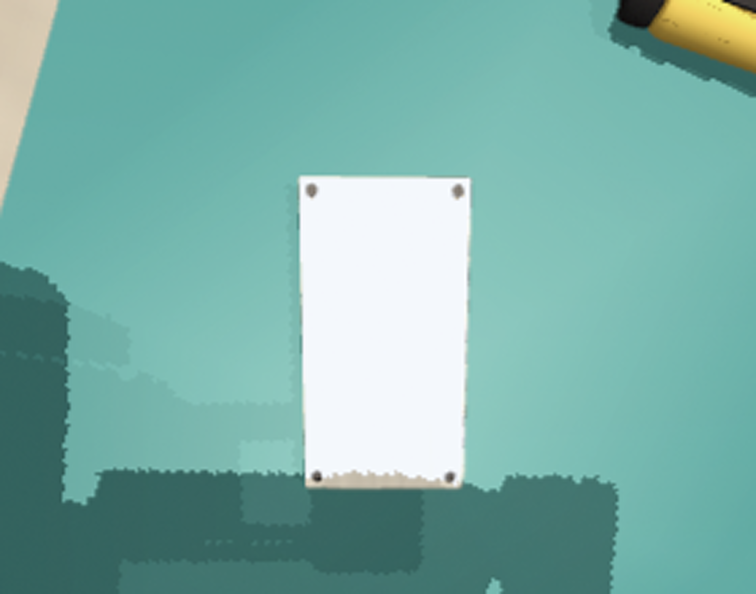

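```bash
python3 - <<'E'
from h import *
c=np.load('w3.npy',allow_pickle=True).item()
Z=lambda a:np.array(a)/2.7+[180,0]
cl=cloud(c)
p=cl[80:165,300:345].reshape(-1,3);print(np.median(p,0),np.percentile(p[:,2],[10,90]))
k=atz(c,Z([[300,177],[470,178],[463,486],[306,486]]),.02);print(k.round(4),k.mean(0))
for i,j in((0,3),(1,2),(0,1),(3,2)):
    v=k[i]-k[j];print(np.linalg.norm(v).round(4),np.degrees(np.arctan2(v[1],v[0])).round(2))
ctr=k.mean(0)
plan([([ctr[0],ctr[1],.06],Rt(113.2)),([ctr[0],ctr[1],.0135],None)],-1)
E
```

```text
[0.38925243 0.30003273 0.01980324] [0.01888533 0.02071665]
[[0.3427 0.3356 0.02  ]
 [0.397  0.3585 0.02  ]
 [0.4404 0.259  0.02  ]
 [0.385  0.2353 0.02  ]] [0.39123142 0.29711146 0.02      ]
0.1089 112.86
0.1086 113.56
0.0589 -157.08
0.0603 -156.8
7 rows end [0.3913 0.2971 0.0136]
[[0.55,0.01,0.65,0,0,0,-1],[0.56,0.01,0.64,0,0,0,-1],[0.55,0.01,0.65,0.01,0,0,-1],[0.56,0.01,0.65,0,0,-0.01,-1],[0.55,0.02,0.64,0,0,0,-1],[0,0,0.93,0,0,0,-1],[0,0,0.93,0,0,0,-1]]
```

Request:
{"fn": "send_rows", "kwargs": {"moves": [[0.55,0.01,0.65,0,0,0,-1],[0.56,0.01,0.64,0,0,0,-1],[0.55,0.01,0.65,0,0,0,-1],[0.56,0.01,0.65,0,0,0,-1],[0.55,0.02,0.64,0,0,0,-1],[0,0,0.8,0,0,0,-1],[0,0,0.7,0,0,0,-1],[0,0,0.37,0,0,0,-1],[0,0,0,0,0,0,-1],[0,0,0,0,0,0,-1]]}}

```text
time_s: 9.1
position: [0.3912, 0.2972, 0.0128]
tcp_rot: [[-0.393, 0.92, 0.001], [0.92, 0.393, 0.0], [0.0, 0.001, -1.0]]
force: [-0.1, 0.3, 0.2]
opening: 1.0
```

Request:
{"fn": "send_rows", "kwargs": {"moves": [[0,0,0,0,0,0,1],[0,0,0,0,0,0,1],[0,0,0,0,0,0,1],[0,0,0,0,0,0,1],[0,0,0,0,0,0,1],[0,0,0,0,0,0,1]]}}

```text
time_s: 9.85
position: [0.391, 0.297, 0.0127]
tcp_rot: [[-0.393, 0.92, 0.0], [0.92, 0.393, 0.0], [-0.0, 0.0, -1.0]]
force: [-0.3, -0.4, 3.8]
opening: 0.682
```

```bash
python3 - <<'E'
from h import *
plan([([.391,.297,.16],Rt(113)),([.43,.23,.25],Rt(111)),([.5572,-.0258,.235],Rt(100.6)),([.5572,-.0258,.19],Rt(100.6))],1)
E
```

```text
26 rows end [ 0.5571 -0.0258  0.19  ]
[[0,0,-0.84,0,0,0,1],[0,0,-0.84,0,0,0,1],[0,0,-0.84,0,0,0,1],[0,0,-0.85,0,0,0.01,1],[0,0,-0.84,0,0,0,1],[0,0,-0.84,0,0,0,1],[0,0,-0.84,0,0,0,1],[-0.62,0.08,-0.72,0,0,0.04,1],[-0.61,0.08,-0.72,0,0,0.04,1],[-0.61,0.09,-0.72,0,0,0.04,1],[-0.62,0.09,-0.72,0,0,0.04,1],[-0.61,0.09,-0.72,0,0,0.04,1]]
[[-0.95,0.09,0.05,0,0,0.09,1],[-0.94,0.11,0.05,0,0,0.08,1],[-0.95,0.11,0.05,0,0,0.09,1],[-0.94,0.14,0.05,0,0,0.09,1],[-0.94,0.15,0.05,0,0,0.08,1],[-0.94,0.16,0.05,0,0,0.09,1],[-0.94,0.17,0.05,0,0,0.09,1],[-0.93,0.19,0.05,0,0,0.08,1],[-0.93,0.21,0.05,0,0,0.09,1],[-0.93,0.22,0.05,0,0,0.09,1],[-0.92,0.23,0.05,0,0,0.08,1],[-0.92,0.24,0.05,0,0,0.09,1]]
[[0,0,0.9,0,0,0,1],[0,0,0.9,0,0,0,1]]
```

Request:
{"fn": "send_rows", "kwargs": {"moves": [[0,0,-0.4,0,0,0,1],[0,0,-0.84,0,0,0,1],[0,0,-0.84,0,0,0,1],[0,0,-0.84,0,0,0,1],[0,0,-0.84,0,0,0,1],[0,0,-0.84,0,0,0,1],[0,0,-0.84,0,0,0,1],[-0.62,0.08,-0.82,0,0,0.04,1],[-0.61,0.08,-0.82,0,0,0.04,1],[-0.61,0.09,-0.82,0,0,0.04,1],[-0.62,0.09,-0.82,0,0,0.04,1],[-0.61,0.09,-0.72,0,0,0.04,1]]}}

```text
time_s: 11.35
position: [0.4296, 0.2295, 0.2494]
tcp_rot: [[-0.36, 0.933, -0.0], [0.933, 0.36, -0.0], [0.0, -0.0, -1.0]]
force: [0.1, -0.5, -1.9]
opening: 0.685
```

```bash
python3 - <<'E'
from h import *
c=wcap('w4')
E
```

```text
(no output)
```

View pics/w4.png

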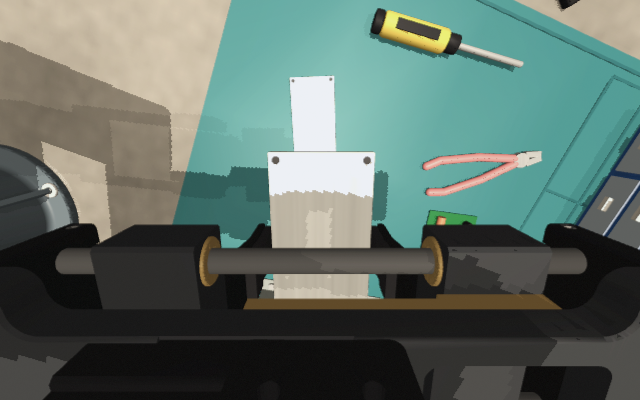

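Request:
{"fn": "send_rows", "kwargs": {"moves": [[-0.95,0.09,0.05,0,0,0.09,1],[-0.94,0.11,0.05,0,0,0.08,1],[-0.95,0.11,0.05,0,0,0.09,1],[-0.94,0.14,0.05,0,0,0.09,1],[-0.94,0.15,0.05,0,0,0.08,1],[-0.94,0.16,0.05,0,0,0.09,1],[-0.94,0.17,0.05,0,0,0.09,1],[-0.93,0.19,0.05,0,0,0.08,1],[-0.93,0.21,0.05,0,0,0.09,1],[-0.93,0.22,0.05,0,0,0.09,1],[-0.92,0.23,0.05,0,0,0.08,1],[-0.92,0.24,0.05,0,0,0.09,1]]}}

```text
time_s: 12.9
position: [0.5581, -0.0266, 0.2333]
tcp_rot: [[-0.185, 0.983, -0.0], [0.983, 0.185, 0.0], [0.0, -0.0, -1.0]]
force: [1.2, 0.3, -1.9]
opening: 0.682
```

Request:
{"fn": "send_rows", "kwargs": {"moves": [[0,0,0.7,0,0,0,1],[0,0,0.5,0,0,0,1],[0,0,0.3,0,0,0,1],[0,0,0,0,0,0,1],[0,0,0,0,0,0,1]]}}

```text
time_s: 13.52
position: [0.558, -0.0254, 0.1965]
tcp_rot: [[-0.186, 0.982, 0.001], [0.982, 0.186, -0.0], [-0.0, 0.001, -1.0]]
force: [0.2, -0.5, -1.9]
opening: 0.686
```

```bash
python3 - <<'E'
from h import *
c=wcap('w5'); s=c['s'];print(s['position'],s['tcp_rot'].round(3))
m=np.array([.569,-.0236]);yaw=np.radians(10.65);ex=np.array([np.cos(yaw),np.sin(yaw)]);ey=np.array([-ex[1],ex[0]])
q=s['position'][:2]-m;print('chute xy',q@ex,q@ey,'yaw x_t',np.degrees(np.arctan2(s['tcp_rot'][1,0],s['tcp_rot'][0,0])))
E
```

```text
[ 0.55796723 -0.02536871  0.196479  ] [[-0.186  0.982  0.001]
 [ 0.982  0.186 -0.   ]
 [-0.     0.001 -1.   ]]
chute xy -0.011169595556153438 0.00030071275300019157 yaw x_t 100.73674035925745
```

View pics/w5.png

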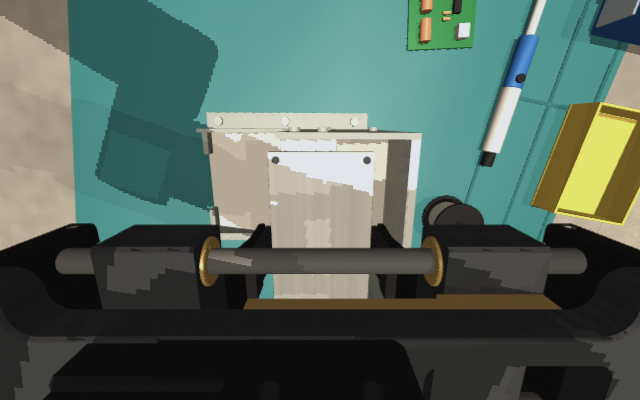

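Request:
{"fn": "send_rows", "kwargs": {"moves": [[0,0,0.6,0,0,0,1],[0,0,0.45,0,0,0,1],[0,0,0.2,0,0,0,1],[0,0,0,0,0,0,1],[0,0,0.05,0,0,0,1],[0,0,0,0,0,0,1]]}}

```text
time_s: 14.32
position: [0.5579, -0.0256, 0.1638]
tcp_rot: [[-0.186, 0.983, 0.001], [0.983, 0.186, -0.0], [-0.0, 0.001, -1.0]]
force: [-0.1, 0.1, -1.5]
opening: 0.681
```

Request:
{"fn": "send_rows", "kwargs": {"moves": [[0,0,0,0,0,0,-0.6],[0,0,0,0,0,0,-0.6],[0,0,0,0,0,0,-0.6],[0,0,0,0,0,0,-0.6],[0,0,-0.4,0,0,0,-0.6],[0,0,-0.8,0,0,0,-0.6],[0,0,-0.8,0,0,0,-0.6]]}}

```text
time_s: 15.2
position: [0.5577, -0.0255, 0.2146]
tcp_rot: [[-0.186, 0.983, 0.0], [0.983, 0.186, -0.0], [-0.0, 0.0, -1.0]]
force: [0.7, -0.5, 0.9]
opening: 0.801
```

```bash
python3 - <<'E'
from h import *
c=wcap('w6'); s=c['s'];print(s['position'])
c=vision.capture('scene');im=c['img'][130:240,240:380,::-1]
cv2.imwrite('pics/s6.png',cv2.resize(im,None,fx=4,fy=4,interpolation=cv2.INTER_CUBIC))
E
```

```text
[ 0.55772193 -0.02552317  0.21464595]
```

View pics/w6.png

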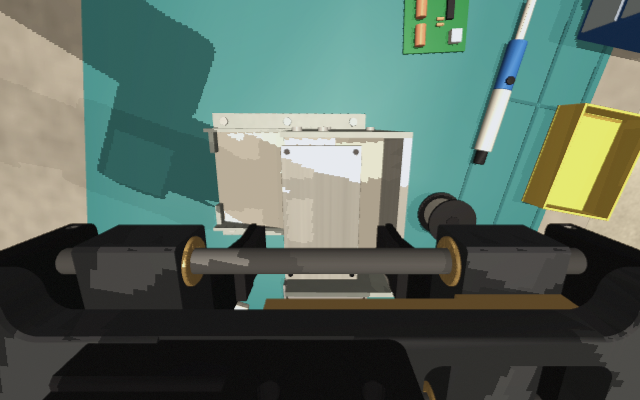

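View pics/s6.png

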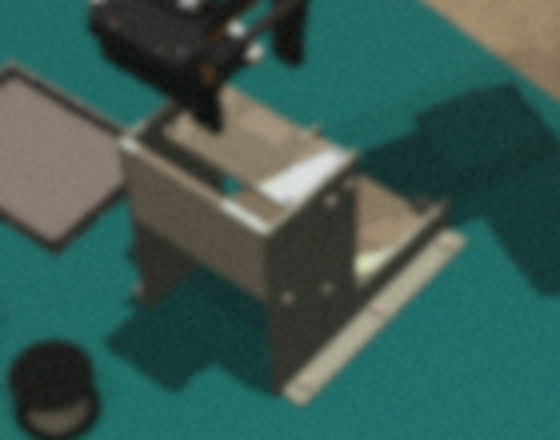

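Request:
{"fn": "send_rows", "kwargs": {"moves": [[0,-0.7,0,0,0,0,1],[0,-0.8,0,0,0,0,1],[0,-0.7,0,0,0,0,1],[0,0,0,0,0,0,1],[0,0,0,0,0,0,1],[0,0,0,0,0,0,1],[0,0,0.8,0,0,0,1],[0,0,0.8,0,0,0,1],[0,0,0.33,0,0,0,1],[0,0,0,0,0,0,1],[0,0,0,0,0,0,1]]}}

```text
time_s: 16.68
position: [0.5043, -0.0358, 0.1658]
tcp_rot: [[-0.186, 0.983, 0.001], [0.983, 0.186, -0.0], [-0.001, 0.001, -1.0]]
force: [0.4, -0.8, -0.2]
opening: 0.009
```

Request:
{"fn": "send_rows", "kwargs": {"moves": [[0,0.3,0,0,0,0,1],[0,0.3,0,0,0,0,1],[0,0.3,0,0,0,0,1],[0,0.3,0,0,0,0,1],[0,0.3,0,0,0,0,1],[0,0.3,0,0,0,0,1],[0,0.3,0,0,0,0,1],[0,0.2,0,0,0,0,1],[0,0,0,0,0,0,1]]}}

```text
time_s: 17.8
position: [0.5605, -0.025, 0.1653]
tcp_rot: [[-0.186, 0.983, 0.0], [0.983, 0.186, -0.0], [-0.0, 0.0, -1.0]]
force: [0.3, 0.2, -0.1]
opening: 0.003
```

```bash
python3 - <<'E'
from h import *
c=wcap('w7')
E
```

```text
(no output)
```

View pics/w7.png

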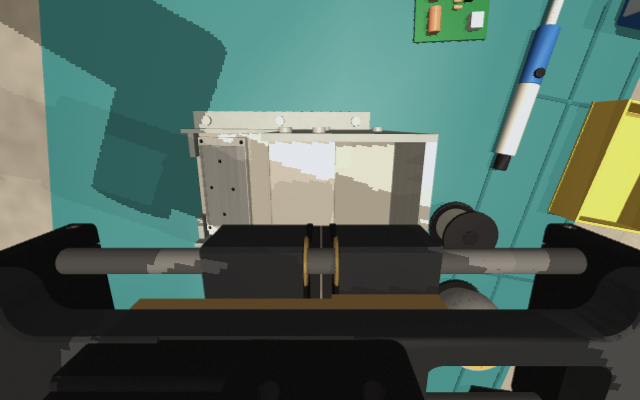

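```bash
cat >> h.py <<'E'
CM=np.array([.569,-.0236,0]);_y=np.radians(10.65)
EX=np.array([np.cos(_y),np.sin(_y),0]);EY=np.array([-EX[1],EX[0],0]);EZ=np.array([0,0,1.])
def ch(x,y,z): return CM+EX*x+EY*y+EZ*z
E
python3 - <<'E'
from h import *
n=-Rt(100.65,-18)[:,2];print(n, n@EX)
P=ch(-.1175,-.04,.022)+n*.12;print(P)
s=status.read_state()
plan([(s['position']+[0,0,.06],None),(ch(-.12,-.04,.225),Rt(100.65,-10)),(P,Rt(100.65,-18))],-.6)
E
```

```text
[-0.30369401 -0.05710914  0.95105652] -0.30901699437494745
[ 0.42447308 -0.09147914  0.13612678]
12 rows end [ 0.4244 -0.0915  0.1361]
[[0,0,-0.8,0,0,0,-0.6],[0,0,-0.8,0,0,0,-0.6],[0,0,-0.8,0,0,0,-0.6],[-0.32,-0.89,0,-0.2,0,0,-0.6],[-0.32,-0.89,-0.03,-0.2,0,0,-0.6],[-0.32,-0.88,-0.06,-0.2,0,0,-0.6],[-0.33,-0.88,-0.09,-0.2,0,0.01,-0.6],[-0.32,-0.88,-0.12,-0.2,0,0,-0.6],[0,-0.5,0.82,-0.2,0,0,-0.6],[0,-0.52,0.79,-0.2,0,0,-0.6],[0,-0.55,0.78,-0.2,0,0,-0.6],[0,-0.58,0.76,-0.2,0,0,-0.6]]
```

Request:
{"fn": "send_rows", "kwargs": {"moves": [[0,0,-0.8,0,0,0,-0.6],[0,0,-0.8,0,0,0,-0.6],[0,0,-0.8,0,0,0,-0.6],[-0.32,-0.89,0,-0.2,0,0,-0.6],[-0.32,-0.89,-0.03,-0.2,0,0,-0.6],[-0.32,-0.88,-0.06,-0.2,0,0,-0.6],[-0.33,-0.88,-0.09,-0.2,0,0,-0.6],[-0.32,-0.88,-0.12,-0.2,0,0,-0.6],[0,-0.5,0.82,-0.2,0,0,-0.6],[0,-0.52,0.79,-0.2,0,0,-0.6],[0,-0.55,0.78,-0.2,0,0,-0.6],[0,-0.58,0.76,-0.2,0,0,-0.6]]}}

```text
time_s: 19.35
position: [0.4241, -0.0919, 0.136]
tcp_rot: [[-0.186, 0.934, 0.305], [0.983, 0.177, 0.056], [-0.001, 0.31, -0.951]]
force: [0.8, -0.2, -0.3]
opening: 0.8
```

Request:
{"fn": "send_rows", "kwargs": {"moves": [[0,0,0,0,0,0,-0.6],[0,0,0,0,0,0,-0.6]]}}

```text
time_s: 19.6
position: [0.4254, -0.0922, 0.1368]
tcp_rot: [[-0.186, 0.934, 0.305], [0.983, 0.177, 0.057], [-0.001, 0.31, -0.951]]
force: [-0.1, -0.4, 0.0]
opening: 0.803
```

```bash
python3 - <<'E'
from h import *
c=wcap('w8');s=c['s'];print(s['position'],s['tcp_rot'].round(3),s['joint_positions'].round(1))
im=c['img'][60:240,200:440,::-1]
cv2.imwrite('pics/w8z.png',cv2.resize(im,None,fx=3.3,fy=3.3,interpolation=cv2.INTER_CUBIC))
E
```

```text
[ 0.42535994 -0.09215376  0.13684195] [[-0.186  0.934  0.305]
 [ 0.983  0.177  0.057]
 [-0.001  0.31  -0.951]] [-36.7  21.9 125.9  34.7  23.5 -78.4]
```

View pics/w8z.png

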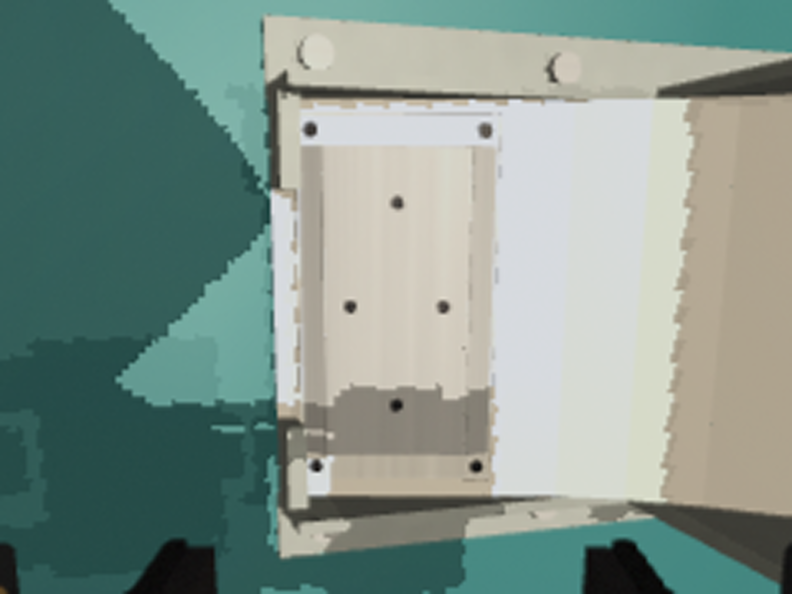

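```bash
python3 - <<'E'
from h import *
c=np.load('w8.npy',allow_pickle=True).item()
Z=lambda a:np.array(a)/3.3+[200,60]
n=-Rt(100.65,-18)[:,2]
o,d=ray(c,Z([[300,107],[498,110],[493,495],[307,492],[310,129],[485,130],[476,466],[316,466]]))
p0=ch(-.152,0,.006)+n*.006
t=((p0-o)@n)/(d@n);P=o+d*t[:,None]
q=P-CM
print(np.c_[q@EX,q@EY,P[:,2]].round(4)); k=q[:4].mean(0);print('centre',k@EX,k@EY)
k=q[4:].mean(0);print('centre holes',k@EX,k@EY)
v=q[1]-q[2];print(np.degrees(np.arctan2(v@EX,v@EY)), np.degrees(np.arctan2((q[5]-q[6])@EX,(q[5]-q[6])@EY)),np.degrees(np.arctan2((q[4]-q[7])@EX,(q[4]-q[7])@EY)))
cl=cloud(c)
b=cl[115:180,300:335].reshape(-1,3)-CM
A=np.c_[b@EX,b@EY,np.ones(len(b))];r=np.linalg.lstsq(A,b[:,2],rcond=None)[0];print('pad plane slope',np.degrees(np.arctan(r[0])),np.degrees(np.arctan(r[1])),'z at x=-.12',r[0]*-.12+r[2],'expect',.006+.032*np.tan(np.radians(18))+.010/np.cos(np.radians(18)))
E
```

```text
[[-0.1441  0.0587  0.0149]
 [-0.0897  0.058   0.0325]
 [-0.088  -0.0583  0.0331]
 [-0.1448 -0.0573  0.0147]
 [-0.1415  0.0527  0.0157]
 [-0.0932  0.0525  0.0314]
 [-0.0934 -0.0486  0.0314]
 [-0.1419 -0.0487  0.0156]]
centre -0.1166406544620009 0.0002743000588629231
centre holes -0.11746827130902499 0.0019879131983999883
-0.8533737995123777 0.13640219826799815 0.2295225833809297
pad plane slope -31.76682183339481 3.7263016023526268 z at x=-.12 0.025766480544373832 expect 0.02691205252183567
```

```bash
python3 - <<'E'
from h import *
R=Rt(100.65,-18);n=-R[:,2]
G=ch(-.1155,.0015,.0178)+n*.0025;print(G)
plan([(G+n*.05,R),(G+n*.02,R),(G,R)],-.54)
E
```

```text
[ 0.4544531  -0.04361406  0.02017764]
7 rows end [ 0.4545 -0.0436  0.0201]
[[0.43,-0.01,0.73,0,0,0,-0.54],[0.42,-0.01,0.72,0,0,0.01,-0.54],[0.43,0,0.73,0.01,0.01,0,-0.54],[0.42,-0.01,0.73,0,0,0,-0.54],[0,0,0.6,0,0,0,-0.54],[0,0,0.6,0,0,0,-0.54],[0,0,0.8,0,0,0,-0.54]]
```

Request:
{"fn": "send_rows", "kwargs": {"moves": [[0.43,-0.01,0.73,0,0,0,-0.54],[0.42,-0.01,0.72,0,0,0,-0.54],[0.43,0,0.73,0,0,0,-0.54],[0.42,-0.01,0.73,0,0,0,-0.54],[0,0,0,0,0,0,-0.54],[0,0,0,0,0,0,-0.54]]}}

```text
time_s: 20.4
position: [0.4391, -0.0462, 0.0676]
tcp_rot: [[-0.187, 0.934, 0.306], [0.982, 0.178, 0.057], [-0.002, 0.311, -0.95]]
force: [-0.2, 0.3, 0.3]
opening: 0.769
```

```bash
python3 - <<'E'
from h import *
c=wcap('w9');s=c['s']
R=Rt(100.65,-18);n=-R[:,2]
G=ch(-.1155,.0015,.0178)+n*.0025
print(R.T@(s['position']-G)*1000,s['joint_positions'].round(1))
E
```

```text
[  0.32622233  -0.18050923 -49.90742399] [ -28.8   33.3  129.    72.8   11.9 -110.6]
```

View pics/w9.png

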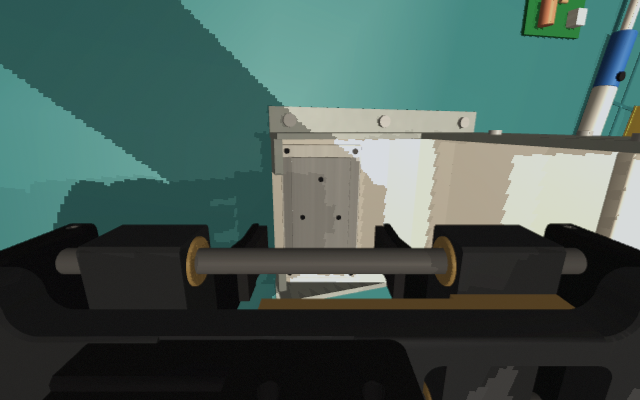

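Request:
{"fn": "send_rows", "kwargs": {"moves": [[0,0,0.5,0,0,0,-0.54],[0,0,0.5,0,0,0,-0.54],[0,0,0,0,0,0,-0.54]]}}

```text
time_s: 20.82
position: [0.4462, -0.045, 0.0433]
tcp_rot: [[-0.185, 0.934, 0.305], [0.983, 0.176, 0.057], [-0.0, 0.31, -0.951]]
force: [-0.4, -1.0, 0.7]
opening: 0.772
```

```bash
python3 - <<'E'
from h import *
s=status.read_state()
R=Rt(100.65,-18);n=-R[:,2]
G=ch(-.1155,.0015,.0178)+n*.0025
print(R.T@(s['position']-G)*1000,s['joint_positions'].round(1),(s['tcp_rot']-R).round(3))
E
```

```text
[  0.18289328  -0.81385607 -24.52581821] [ -28.    37.4  128.6   91.5   11.2 -128.8] [[-0.    -0.     0.001]
 [-0.     0.    -0.   ]
 [-0.     0.001  0.   ]]
```

Request:
{"fn": "send_rows", "kwargs": {"moves": [[0,0.02,0.4,0,0,0,-0.54],[0,0.01,0.3,0,0,0,-0.54],[0,0,0.25,0,0,0,-0.54],[0,0,0,0,0,0,-0.54],[0,0,0,0,0,0,-0.54]]}}

```text
time_s: 21.45
position: [0.4536, -0.0431, 0.0213]
tcp_rot: [[-0.186, 0.934, 0.304], [0.983, 0.177, 0.057], [-0.0, 0.31, -0.951]]
force: [-0.6, 0.6, 0.0]
opening: 0.77
```

```bash
python3 - <<'E'
from h import *
s=status.read_state()
R=Rt(100.65,-18);n=-R[:,2]
G=ch(-.1155,.0015,.0178)+n*.0025
print(R.T@(s['position']-G)*1000,s['joint_positions'].round(1),(s['tcp_rot']-R).round(3))
E
```

```text
[ 0.66351223 -0.32557722 -1.25505176] [ -27.2   41.   128.   107.2   11.5 -144.1] [[-0.001 -0.     0.001]
 [-0.     0.001  0.   ]
 [-0.     0.001  0.   ]]
```

Request:
{"fn": "send_rows", "kwargs": {"moves": [[0,0,0.08,0,0,0,-0.54],[0,0,0,0,0,0,1],[0,0,0,0,0,0,1],[0,0,0,0,0,0,1],[0,0,0,0,0,0,1],[0,0,0,0,0,0,1]]}}

```text
time_s: 22.2
position: [0.4542, -0.0428, 0.0188]
tcp_rot: [[-0.186, 0.934, 0.304], [0.983, 0.177, 0.057], [-0.0, 0.309, -0.951]]
force: [0.2, -0.1, 2.0]
opening: 0.679
```

Request:
{"fn": "send_rows", "kwargs": {"moves": [[0,0,-0.3,0,0,0,1],[0,0,-0.5,0,0,0,1],[0,0,-0.5,0,0,0,1],[0,0,-0.6,0,0,0,1],[0,0,-0.6,0,0,0,1],[0,0,-0.6,0,0,0,1],[0,0,0,0,0,0,1]]}}

```text
time_s: 23.08
position: [0.4304, -0.0472, 0.0929]
tcp_rot: [[-0.186, 0.934, 0.304], [0.982, 0.178, 0.057], [-0.001, 0.31, -0.951]]
force: [0.3, -0.7, -0.8]
opening: 0.682
```

```bash
python3 - <<'E'
from h import *
c=wcap('w10');s=c['s'];print(s['joint_positions'].round(1))
t=vision.capture('top');np.save('t10.npy',t,allow_pickle=True)
im=t['img'][100:330,170:510,::-1]
cv2.imwrite('pics/t10.png',cv2.resize(im,None,fx=2.35,fy=2.35,interpolation=cv2.INTER_CUBIC))
plan([(s['position']+[0,-.14,.04],Rt(100.65,0))],1)
E
```

```text
[-29.7  28.8 129.1  55.3  14.1 -93.5]
6 rows end [ 0.4304 -0.1872  0.1331]
[[-0.92,-0.08,-0.31,0.3,0,0,1],[-0.91,-0.1,-0.31,0.3,0,0,1],[-0.92,-0.11,-0.3,0.3,0,0,1],[-0.92,-0.13,-0.3,0.3,0,0,1],[-0.92,-0.15,-0.28,0.3,0,0,1],[-0.91,-0.16,-0.29,0.3,0,0.01,1]]
```

View pics/w10.png

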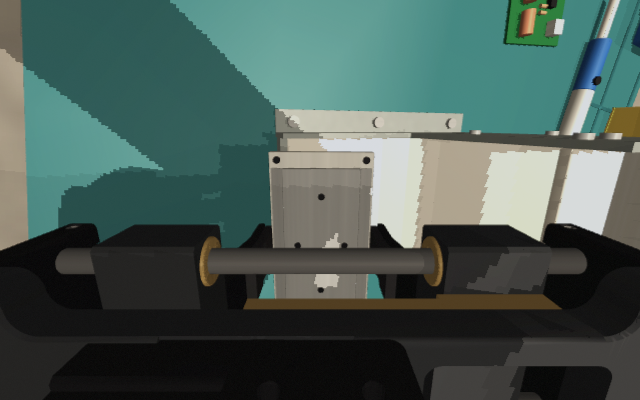

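View pics/t10.png

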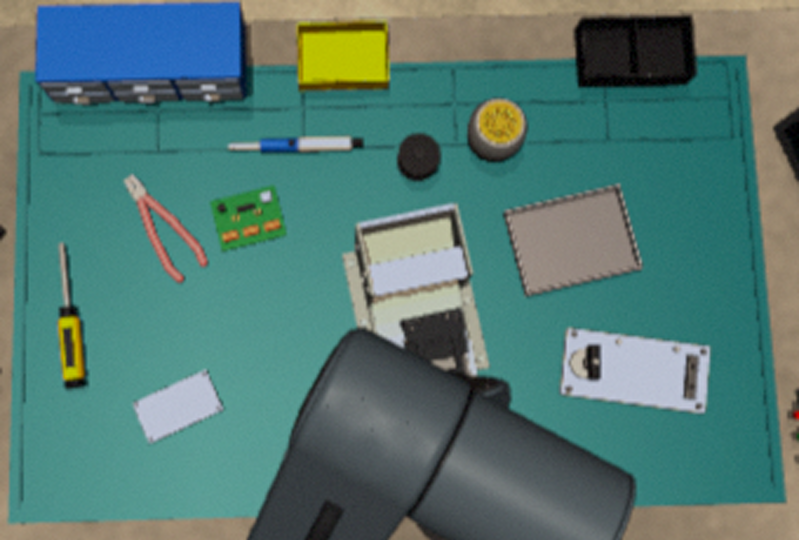

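```bash
python3 - <<'E'
from h import *
s=status.read_state()
plan([(s['position']+[0,-.14,.04],Rt(100.65,0)),([.625,-.335,.15],Rt(103,0))],1)
E
```

```text
16 rows end [ 0.625  -0.3351  0.15  ]
[[-0.92,-0.08,-0.31,0.3,0,0,1],[-0.91,-0.1,-0.3,0.3,0,0,1],[-0.92,-0.11,-0.3,0.3,0,0,1],[-0.92,-0.13,-0.29,0.3,0,0,1],[-0.92,-0.15,-0.28,0.3,0,0,1],[-0.91,-0.16,-0.28,0.3,0,0.01,1],[-0.72,0.66,-0.07,0,0,-0.02,1],[-0.73,0.65,-0.07,0,0,-0.03,1],[-0.73,0.65,-0.07,0,0,-0.02,1],[-0.73,0.65,-0.07,0,0,-0.03,1],[-0.74,0.64,-0.07,0,0,-0.02,1],[-0.74,0.64,-0.08,0,0,-0.02,1]]
[[-0.74,0.64,-0.07,0,0,-0.03,1],[-0.74,0.63,-0.07,0,0,-0.02,1],[-0.75,0.63,-0.07,0,0,-0.03,1],[-0.75,0.63,-0.07,0,0,-0.02,1]]
```

Request:
{"fn": "send_rows", "kwargs": {"moves": [[-0.92,-0.08,-0.31,0.3,0,0,1],[-0.91,-0.1,-0.3,0.3,0,0,1],[-0.92,-0.11,-0.3,0.3,0,0,1],[-0.92,-0.13,-0.29,0.3,0,0,1],[-0.92,-0.15,-0.28,0.3,0,0,1],[-0.91,-0.16,-0.28,0.3,0,0.01,1],[0,0,0,0,0,0,1]]}}

```text
time_s: 24.05
position: [0.4332, -0.1805, 0.1295]
tcp_rot: [[-0.186, 0.982, 0.021], [0.983, 0.186, 0.008], [0.004, 0.022, -1.0]]
force: [-0.5, 0.4, -2.3]
opening: 0.686
```

```bash
python3 - <<'E'
from h import *
s=status.read_state();print(s['joint_positions'].round(1))
plan([([.625,-.335,.15],Rt(103,0))],1)
E
```

```text
[-37.   26.9 109.9   1.6  42.5 -48.9]
11 rows end [ 0.625 -0.335  0.15 ]
[[-0.68,0.58,-0.06,0.01,0,-0.02,1],[-0.68,0.58,-0.07,0.01,0,-0.02,1],[-0.69,0.58,-0.07,0.01,0,-0.02,1],[-0.69,0.57,-0.06,0.02,-0.01,-0.02,1],[-0.69,0.58,-0.07,0.01,0,-0.02,1],[-0.69,0.57,-0.07,0.01,0,-0.03,1],[-0.69,0.56,-0.07,0.01,0,-0.02,1],[-0.7,0.57,-0.07,0.01,0,-0.02,1],[-0.7,0.56,-0.07,0.01,0,-0.02,1],[-0.7,0.55,-0.08,0.01,-0.01,-0.02,1],[-0.7,0.56,-0.07,0.02,0,-0.02,1]]
```

Request:
{"fn": "send_rows", "kwargs": {"moves": [[-0.68,0.58,-0.06,0.01,0,-0.02,1],[-0.68,0.58,-0.07,0.01,0,-0.02,1],[-0.69,0.58,-0.07,0.01,0,-0.02,1],[-0.69,0.57,-0.06,0.02,-0.01,-0.02,1],[-0.69,0.58,-0.07,0.01,0,-0.02,1],[-0.69,0.57,-0.07,0.01,0,-0.03,1],[-0.69,0.56,-0.07,0.01,0,-0.02,1],[-0.7,0.57,-0.07,0.01,0,-0.02,1],[-0.7,0.56,-0.07,0.01,0,-0.02,1],[-0.7,0.55,-0.08,0.01,-0.01,-0.02,1],[-0.7,0.56,-0.07,0.02,0,-0.02,1],[0,0,0,0,0,0,1]]}}

```text
time_s: 25.55
position: [0.6236, -0.3326, 0.1479]
tcp_rot: [[-0.227, 0.974, -0.004], [0.974, 0.227, 0.002], [0.003, -0.003, -1.0]]
force: [0.1, 0.4, -1.3]
opening: 0.679
```

```bash
python3 - <<'E'
from h import *
c=wcap('w11');s=c['s'];print(s['position'],s['tcp_rot'].round(3),s['joint_positions'].round(1))
E
```

```text
[ 0.6235616  -0.33255511  0.14787455] [[-0.227  0.974 -0.004]
 [ 0.974  0.227  0.002]
 [ 0.003 -0.003 -1.   ]] [-37.1  41.2  72.7  -0.   66.3 -50.2]
```

View pics/w11.png

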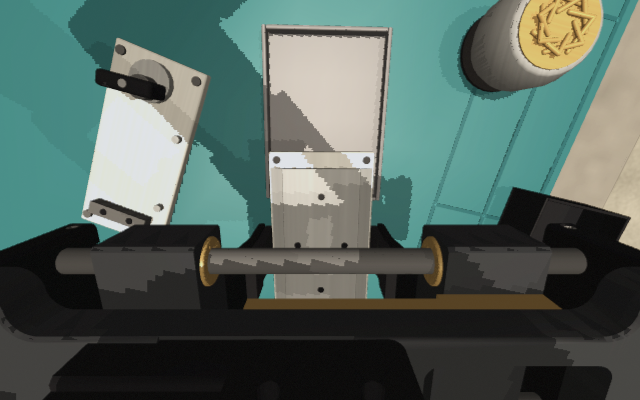

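```bash
python3 - <<'E'
from h import *
c=np.load('w11.npy',allow_pickle=True).item()
P=atz(c,[[263,25],[392,28],[377,198],[268,190]],.02);print(P.round(4))
v=P[1]-P[0];print(np.linalg.norm(v),np.degrees(np.arctan2(v[1],v[0])));v=P[0]-P[3];print(np.degrees(np.arctan2(v[1],v[0])));v=P[1]-P[2];print(np.degrees(np.arctan2(v[1],v[0])))
tx=(P[1]-P[0])/np.linalg.norm(P[1]-P[0]); ty=np.array([-tx[1],tx[0],0])
ce=(P[0]+P[1])/2-ty*.084;ce[2]=0;print('centre',ce)
t=np.load('t10.npy',allow_pickle=True).item()
yaw=np.degrees(np.arctan2(tx[1],tx[0]))
plan([([ce[0],ce[1],.05],Rt(90+yaw)),([ce[0],ce[1],.012],Rt(90+yaw))],1)
E
```

```text
[[ 0.5346 -0.1891  0.02  ]
 [ 0.6521 -0.1643  0.02  ]
 [ 0.6839 -0.3248  0.02  ]
 [ 0.5675 -0.343   0.02  ]]
0.12012483171953714 11.899431526805621
102.08852229918405
101.18302186630426
centre [ 0.61066783 -0.25887124  0.        ]
8 rows end [ 0.6107 -0.2588  0.012 ]
[[0.49,0.04,0.65,0,0,0.02,1],[0.49,0.03,0.66,-0.01,-0.01,0.02,1],[0.49,0.04,0.65,0,0,0.02,1],[0.48,0.03,0.65,-0.01,-0.01,0.02,1],[0.5,0.02,0.66,0,0,0.02,1],[0.49,0.03,0.65,-0.01,-0.01,0.02,1],[0,0,0.76,0,0,0,1],[0,0,0.76,0,0,0,1]]
```

Request:
{"fn": "send_rows", "kwargs": {"moves": [[0.49,0.04,0.65,0,0,0.02,1],[0.49,0.03,0.66,-0.01,-0.01,0.02,1],[0.49,0.04,0.65,0,0,0.02,1],[0.48,0.03,0.65,-0.01,-0.01,0.02,1],[0.5,0.02,0.66,0,0,0.02,1],[0.49,0.03,0.65,-0.01,-0.01,0.02,1],[0,0,0.7,0,0,0,1],[0,0,0.5,0,0,0,1],[0,0,0.2,0,0,0,1],[0,0,0.2,0,0,0,1],[0,0,0,0,0,0,1]]}}

```text
time_s: 26.98
position: [0.6121, -0.2615, 0.0117]
tcp_rot: [[-0.205, 0.979, 0.003], [0.979, 0.205, -0.004], [-0.005, 0.002, -1.0]]
force: [-0.7, -1.1, -1.9]
opening: 0.683
```

Request:
{"fn": "send_rows", "kwargs": {"moves": [[0,0,0.12,0,0,0,1],[0,0,0.05,0,0,0,1],[0,0,0,0,0,0,1]]}}

```text
time_s: 27.35
position: [0.6121, -0.2612, 0.0076]
tcp_rot: [[-0.205, 0.979, 0.003], [0.979, 0.205, -0.004], [-0.005, 0.002, -1.0]]
force: [-0.3, -0.5, -2.0]
opening: 0.683
```

Request:
{"fn": "send_rows", "kwargs": {"moves": [[0,0,0,0,0,0,-0.6],[0,0,0,0,0,0,-0.6],[0,0,0,0,0,0,-0.6],[0,0,-0.4,0,0,0,-0.6],[0,0,-0.8,0,0,0,-0.6],[0,0,-0.9,0,0,0,-0.6],[-0.5,0,-0.9,0,0,0,-0.6],[-0.9,0,-0.9,0,0,0,-0.6],[-0.9,0,-0.9,0,0,0,-0.6],[-0.2,0,-0.3,0,0,0,-0.6]]}}

```text
time_s: 28.6
position: [0.626, -0.3241, 0.1389]
tcp_rot: [[-0.204, 0.979, 0.008], [0.979, 0.204, -0.008], [-0.01, 0.006, -1.0]]
force: [-0.4, 0.9, 0.9]
opening: 0.799
```

```bash
python3 - <<'E'
from h import *
c=wcap('w12');s=c['s'];print(s['position'],s['tcp_rot'].round(3),s['joint_positions'].round(1))
E
```

```text
[ 0.62595859 -0.3241266   0.13892658] [[-0.204  0.979  0.008]
 [ 0.979  0.204 -0.008]
 [-0.01   0.006 -1.   ]] [-36.4  41.3  74.2  -0.1  63.9 -48.1]
```

View pics/w12.png

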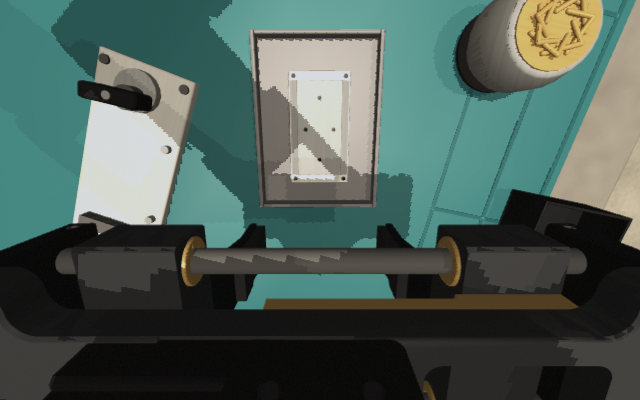

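```bash
python3 - <<'E'
from h import *
plan([([.55,-.17,.285],Rt(101)),([.46,.12,.285],Rt(108)),([.417,.232,.13],Rt(113))],-1)
E
```

```text
32 rows end [0.4171 0.232  0.1299]
[[0.66,-0.17,-0.59,0,0.01,0.01,-1],[0.66,-0.17,-0.59,0.01,0,0.01,-1],[0.66,-0.17,-0.59,0,0.01,0,-1],[0.66,-0.17,-0.59,0,0,0.01,-1],[0.66,-0.17,-0.59,0.01,0.01,0.01,-1],[0.66,-0.18,-0.59,0,0,0.01,-1],[0.66,-0.17,-0.59,0,0.01,0,-1],[0.66,-0.18,-0.59,0.01,0,0.01,-1],[0.66,-0.17,-0.58,0,0.01,0.01,-1],[0.66,-0.18,-0.59,0,0,0.01,-1],[0.93,-0.1,0,0,0,-0.05,-1],[0.93,-0.1,0,0,0,-0.06,-1]]
[[0.93,-0.08,0,0,0,-0.05,-1],[0.93,-0.08,0,0,0,-0.06,-1],[0.93,-0.06,0,0,0,-0.05,-1],[0.94,-0.06,0,0,0,-0.05,-1],[0.93,-0.05,0,0,0,-0.06,-1],[0.93,-0.04,0,0,0,-0.05,-1],[0.94,-0.03,0,0,0,-0.06,-1],[0.93,-0.03,0,0,0,-0.05,-1],[0.93,-0.01,0,0,0,-0.05,-1],[0.94,-0.01,0,0,0,-0.06,-1],[0.93,0.01,0,0,0,-0.05,-1],[0.53,-0.03,0.69,0,0,-0.06,-1]]
[[0.54,-0.02,0.69,0,0,-0.05,-1],[0.53,-0.02,0.69,0,0,-0.06,-1],[0.53,-0.01,0.68,0,0,-0.05,-1],[0.54,-0.01,0.69,0,0,-0.06,-1],[0.53,0,0.69,0,0,-0.05,-1],[0.54,0,0.69,0,0,-0.06,-1],[0.53,0,0.69,0,0,-0.06,-1],[0.53,0.02,0.69,0,0,-0.05,-1]]
```

Request:
{"fn": "send_rows", "kwargs": {"moves": [[0.66,-0.17,-0.59,0,0.01,0.01,-1],[0.66,-0.17,-0.59,0.01,0,0.01,-1],[0.66,-0.17,-0.59,0,0.01,0,-1],[0.66,-0.17,-0.59,0,0,0.01,-1],[0.66,-0.17,-0.59,0.01,0.01,0.01,-1],[0.66,-0.18,-0.59,0,0,0.01,-1],[0.66,-0.17,-0.59,0,0.01,0,-1],[0.66,-0.18,-0.59,0.01,0,0.01,-1],[0.66,-0.17,-0.58,0,0.01,0.01,-1],[0.66,-0.18,-0.59,0,0,0.01,-1],[0.93,-0.1,0,0,0,-0.05,-1],[0.93,-0.1,0,0,0,-0.06,-1]]}}

```text
time_s: 30.15
position: [0.5345, -0.1224, 0.2824]
tcp_rot: [[-0.211, 0.977, -0.005], [0.977, 0.211, 0.004], [0.005, -0.004, -1.0]]
force: [-0.1, 0.8, 0.8]
opening: 0.999
```

Request:
{"fn": "send_rows", "kwargs": {"moves": [[0.93,-0.08,0,0,0,-0.05,-1],[0.93,-0.08,0,0,0,-0.06,-1],[0.93,-0.06,0,0,0,-0.05,-1],[0.94,-0.06,0,0,0,-0.05,-1],[0.93,-0.05,0,0,0,-0.06,-1],[0.93,-0.04,0,0,0,-0.05,-1],[0.94,-0.03,0,0,0,-0.06,-1],[0.93,-0.03,0,0,0,-0.05,-1],[0.93,-0.01,0,0,0,-0.05,-1],[0.94,-0.01,0,0,0,-0.06,-1],[0.93,0.01,0,0,0,-0.05,-1],[0.53,-0.03,0.69,0,0,-0.06,-1]]}}

```text
time_s: 31.65
position: [0.4544, 0.1353, 0.2674]
tcp_rot: [[-0.321, 0.947, -0.0], [0.947, 0.321, 0.003], [0.003, 0.001, -1.0]]
force: [0.3, -0.2, 0.3]
opening: 0.995
```

Request:
{"fn": "send_rows", "kwargs": {"moves": [[0.54,-0.02,0.69,0,0,-0.05,-1],[0.53,-0.02,0.69,0,0,-0.06,-1],[0.53,-0.01,0.68,0,0,-0.05,-1],[0.54,-0.01,0.69,0,0,-0.06,-1],[0.53,0,0.69,0,0,-0.05,-1],[0.54,0,0.69,0,0,-0.06,-1],[0.53,0,0.69,0,0,-0.06,-1],[0.53,0.02,0.69,0,0,-0.05,-1],[0,0,0,0,0,0,-1],[0,0,0,0,0,0,-1]]}}

```text
time_s: 32.9
position: [0.4155, 0.2339, 0.1297]
tcp_rot: [[-0.392, 0.92, -0.003], [0.92, 0.392, 0.003], [0.004, -0.002, -1.0]]
force: [-0.5, 0.3, -0.3]
opening: 1.0
```

```bash
python3 - <<'E'
from h import *
c=wcap('w13');print(c['s']['position'],c['s']['tcp_rot'].round(3))
im=c['img'][0:220,180:460,::-1]
cv2.imwrite('pics/w13z.png',cv2.resize(im,None,fx=2.7,fy=2.7,interpolation=cv2.INTER_CUBIC))
E
```

```text
[0.41548941 0.23385246 0.12973236] [[-0.392  0.92  -0.003]
 [ 0.92   0.392  0.003]
 [ 0.004 -0.002 -1.   ]]
```

View pics/w13z.png

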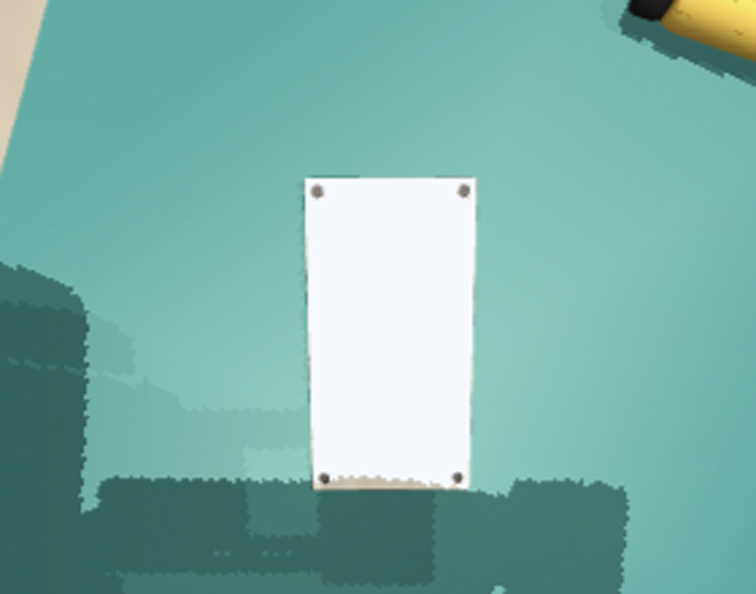

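```bash
python3 - <<'E'
from h import *
c=np.load('w13.npy',allow_pickle=True).item()
Z=lambda a:np.array(a)/2.7+[180,0]
cl=cloud(c)
p=cl[80:165,300:345].reshape(-1,3);print(np.median(p,0))
k=atz(c,Z([[305,178],[476,178],[469,488],[314,488]]),.01);print(k.round(4),k.mean(0))
for i,j in((0,3),(1,2),(0,1),(3,2)):
    v=k[i]-k[j];print(np.linalg.norm(v).round(4),np.degrees(np.arctan2(v[1],v[0])).round(2))
ctr=k.mean(0)
plan([([ctr[0],ctr[1],.05],Rt(113.2)),([ctr[0],ctr[1],.0045],None)],-1)
E
```

```text
[0.38793124 0.30125712 0.00981055]
[[0.343  0.3372 0.01  ]
 [0.3975 0.3604 0.01  ]
 [0.441  0.2604 0.01  ]
 [0.3865 0.2371 0.01  ]] [0.39198264 0.29879953 0.01      ]
0.1091 113.48
0.1091 113.55
0.0592 -156.91
0.0594 -156.87
7 rows end [0.392  0.2989 0.0046]
[[0.55,0.03,0.64,0,0,0,-1],[0.55,0.03,0.64,0,-0.01,-0.01,-1],[0.55,0.03,0.64,0,0,0,-1],[0.56,0.03,0.65,0,-0.01,0,-1],[0.55,0.03,0.63,-0.01,0,-0.01,-1],[0,0,0.91,0,0,0,-1],[0,0,0.91,0,0,0,-1]]
```

Request:
{"fn": "send_rows", "kwargs": {"moves": [[0.55,0.03,0.64,0,0,0,-1],[0.55,0.03,0.64,0,-0.01,-0.01,-1],[0.55,0.03,0.64,0,0,0,-1],[0.56,0.03,0.65,0,-0.01,0,-1],[0.55,0.03,0.63,-0.01,0,-0.01,-1],[0,0,0.8,0,0,0,-1],[0,0,0.7,0,0,0,-1],[0,0,0.3,0,0,0,-1],[0,0,0,0,0,0,-1],[0,0,0,0,0,0,-1]]}}

```text
time_s: 34.2
position: [0.3915, 0.299, 0.0048]
tcp_rot: [[-0.395, 0.919, -0.0], [0.919, 0.395, 0.001], [0.001, 0.0, -1.0]]
force: [0.0, 0.4, -0.4]
opening: 0.998
```

Request:
{"fn": "send_rows", "kwargs": {"moves": [[0,0,0.05,0,0,0,-1],[0,0,0,0,0,0,1],[0,0,0,0,0,0,1],[0,0,0,0,0,0,1],[0,0,0,0,0,0,1],[0,0,0,0,0,0,1],[0,0,0,0,0,0,1]]}}

```text
time_s: 35.08
position: [0.3913, 0.2988, 0.0033]
tcp_rot: [[-0.395, 0.919, -0.001], [0.919, 0.395, 0.001], [0.001, -0.001, -1.0]]
force: [-0.7, 0.1, 1.3]
opening: 0.681
```

```bash
python3 - <<'E'
from h import *
plan([([.391,.299,.16],Rt(113)),([.43,.23,.25],Rt(111)),([.5572,-.0258,.235],Rt(100.6))],1)
E
```

```text
24 rows end [ 0.5571 -0.0258  0.2351]
[[0,0,-0.9,0,0,0,1],[0.01,0,-0.89,0,0,0.01,1],[0,0,-0.9,0,0,0,1],[0,-0.01,-0.89,0,0,0,1],[0,0,-0.9,0,0,0.01,1],[0.01,0,-0.89,0,0,0,1],[0,0,-0.9,0,-0.01,0,1],[-0.63,0.07,-0.72,0,0,0.04,1],[-0.63,0.08,-0.72,0,0,0.04,1],[-0.63,0.07,-0.72,0,0,0.04,1],[-0.63,0.09,-0.72,0,0,0.04,1],[-0.63,0.09,-0.72,0,0,0.04,1]]
[[-0.95,0.09,0.05,0,0,0.09,1],[-0.94,0.1,0.05,0,0,0.08,1],[-0.95,0.12,0.05,0,0,0.09,1],[-0.94,0.13,0.05,0,0,0.09,1],[-0.94,0.15,0.06,0,0,0.09,1],[-0.94,0.16,0.05,0,0,0.08,1],[-0.94,0.18,0.05,0,0,0.09,1],[-0.93,0.19,0.05,0,0,0.09,1],[-0.93,0.2,0.05,0,0,0.08,1],[-0.93,0.22,0.05,0,0,0.09,1],[-0.92,0.23,0.05,0,0.01,0.09,1],[-0.92,0.24,0.05,0,0,0.08,1]]
```

Request:
{"fn": "send_rows", "kwargs": {"moves": [[0,0,-0.4,0,0,0,1],[0,0,-0.9,0,0,0,1],[0,0,-0.95,0,0,0,1],[0,0,-0.95,0,0,0,1],[0,0,-0.95,0,0,0,1],[0,0,-0.95,0,0,0,1],[0,0,-0.95,0,0,0,1],[-0.63,0.07,-0.76,0,0,0.04,1],[-0.63,0.08,-0.76,0,0,0.04,1],[-0.63,0.07,-0.76,0,0,0.04,1],[-0.63,0.09,-0.76,0,0,0.04,1],[-0.63,0.09,-0.72,0,0,0.04,1]]}}

```text
time_s: 36.58
position: [0.4302, 0.229, 0.2493]
tcp_rot: [[-0.362, 0.932, -0.002], [0.932, 0.362, 0.0], [0.001, -0.001, -1.0]]
force: [-0.1, 0.5, -1.6]
opening: 0.682
```

Request:
{"fn": "send_rows", "kwargs": {"moves": [[-0.95,0.09,0.05,0,0,0.09,1],[-0.94,0.1,0.05,0,0,0.08,1],[-0.95,0.12,0.05,0,0,0.09,1],[-0.94,0.13,0.05,0,0,0.09,1],[-0.94,0.15,0.06,0,0,0.09,1],[-0.94,0.16,0.05,0,0,0.08,1],[-0.94,0.18,0.05,0,0,0.09,1],[-0.93,0.19,0.05,0,0,0.09,1],[-0.93,0.2,0.05,0,0,0.08,1],[-0.93,0.22,0.05,0,0,0.09,1],[-0.92,0.23,0.05,0,0,0.09,1],[-0.92,0.24,0.05,0,0,0.08,1]]}}

```text
time_s: 38.08
position: [0.5592, -0.0269, 0.2328]
tcp_rot: [[-0.187, 0.982, -0.001], [0.982, 0.187, 0.001], [0.001, -0.001, -1.0]]
force: [0.2, -0.0, -1.7]
opening: 0.681
```

Request:
{"fn": "send_rows", "kwargs": {"moves": [[0,0,0.5,0,0,0,1],[0,0,0.5,0,0,0,1],[0,0,0.2,0,0,0,1],[0,0,0,0,0,0,1],[0,0,0,0,0,0,1]]}}

```text
time_s: 38.7
position: [0.5588, -0.0253, 0.2032]
tcp_rot: [[-0.189, 0.982, -0.0], [0.982, 0.189, 0.0], [0.001, -0.0, -1.0]]
force: [-0.7, 0.4, -1.3]
opening: 0.685
```

```bash
python3 - <<'E'
from h import *
c=wcap('w14'); s=c['s'];print(s['position'],s['tcp_rot'].round(3))
q=s['position']-CM;print('chute xy',q@EX,q@EY,'yaw x_t',np.degrees(np.arctan2(s['tcp_rot'][1,0],s['tcp_rot'][0,0])))
E
```

```text
[ 0.55879903 -0.02527581  0.20317171] [[-0.189  0.982 -0.   ]
 [ 0.982  0.189  0.   ]
 [ 0.001 -0.    -1.   ]]
chute xy -0.010334961735843216 0.00023828899445243958 yaw x_t 100.88602730333317
```

View pics/w14.png

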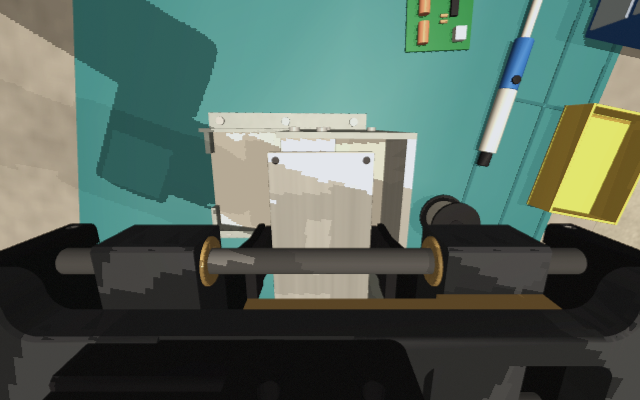

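Request:
{"fn": "send_rows", "kwargs": {"moves": [[0,-0.05,0.7,0,0,0,1],[0,0,0.5,0,0,0,1],[0,0,0.25,0,0,0,1],[0,0,0.09,0,0,0,1],[0,0,0,0,0,0,1],[0,0,0,0,0,0,1]]}}

```text
time_s: 39.5
position: [0.5577, -0.026, 0.1648]
tcp_rot: [[-0.188, 0.982, -0.0], [0.982, 0.188, 0.0], [0.0, -0.0, -1.0]]
force: [0.0, -0.4, -2.0]
opening: 0.684
```

Request:
{"fn": "send_rows", "kwargs": {"moves": [[0,0,0,0,0,0,-0.6],[0,0,0,0,0,0,-0.6],[0,0,0,0,0,0,-0.6],[0,0,0,0,0,0,-0.6],[0,0,-0.4,0,0,0,-0.6],[0,0,-0.8,0,0,0,-0.6],[0,0,-0.8,0,0,0,-0.6],[0,0,0,0,0,0,-0.6]]}}

```text
time_s: 40.5
position: [0.5588, -0.0262, 0.2165]
tcp_rot: [[-0.188, 0.982, 0.004], [0.982, 0.188, -0.001], [-0.001, 0.004, -1.0]]
force: [0.2, 0.3, -0.2]
opening: 0.8
```

```bash
python3 - <<'E'
from h import *
c=wcap('w15'); print(c['s']['position'])
E
```

```text
[ 0.55884253 -0.02619417  0.21647392]
```

View pics/w15.png

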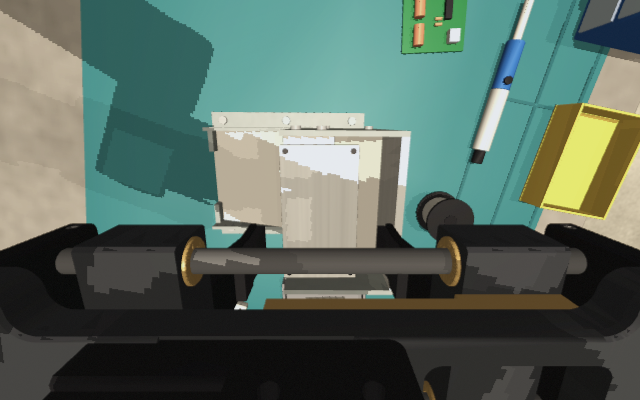

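Request:
{"fn": "send_rows", "kwargs": {"moves": [[0,-0.7,0,0,0,0,1],[0,-0.8,0,0,0,0,1],[0,-0.75,0,0,0,0,1],[0,0,0,0,0,0,1],[0,0,0,0,0,0,1],[0,0,0,0,0,0,1],[0,0,0.8,0,0,0,1],[0,0,0.8,0,0,0,1],[0,0,0.38,0,0,0,1],[0,0,0,0,0,0,1],[0,0,0,0,0,0,1]]}}

```text
time_s: 41.92
position: [0.5028, -0.0366, 0.1654]
tcp_rot: [[-0.188, 0.982, 0.0], [0.982, 0.188, 0.0], [0.0, 0.0, -1.0]]
force: [0.2, -0.7, 1.2]
opening: 0.006
```

Request:
{"fn": "send_rows", "kwargs": {"moves": [[0,0.3,0,0,0,0,1],[0,0.3,0,0,0,0,1],[0,0.3,0,0,0,0,1],[0,0.3,0,0,0,0,1],[0,0.3,0,0,0,0,1],[0,0.3,0,0,0,0,1],[0,0.3,0,0,0,0,1],[0,0.25,0,0,0,0,1],[0,0,0,0,0,0,1]]}}

```text
time_s: 43.05
position: [0.5603, -0.0254, 0.1648]
tcp_rot: [[-0.188, 0.982, -0.001], [0.982, 0.188, 0.0], [0.001, -0.001, -1.0]]
force: [0.6, -0.9, -0.4]
opening: 0.004
```

```bash
python3 - <<'E'
from h import *
c=wcap('w16'); s=c['s'];print(s['position'])
P=ch(-.1175,-.04,.022)-Rt(100.65,-18)[:,2]*.12
plan([(s['position']+[0,0,.06],None),(ch(-.12,-.04,.225),Rt(100.65,-10)),(P,Rt(100.65,-18))],-.6)
E
```

```text
[ 0.56032545 -0.02537436  0.16482654]
12 rows end [ 0.4246 -0.0916  0.1362]
[[0,0.01,-0.8,0,0,0,-0.6],[0,0,-0.8,0,0,0,-0.6],[0,0.01,-0.8,0,0,0,-0.6],[-0.32,-0.89,0,-0.2,0,0,-0.6],[-0.31,-0.89,-0.03,-0.2,0,0.01,-0.6],[-0.32,-0.89,-0.07,-0.2,0,0,-0.6],[-0.32,-0.89,-0.09,-0.21,-0.01,0.01,-0.6],[-0.32,-0.88,-0.13,-0.2,0,0,-0.6],[0,-0.49,0.82,-0.2,0,0,-0.6],[0,-0.53,0.79,-0.2,0,0,-0.6],[0,-0.55,0.78,-0.2,0,0,-0.6],[0,-0.57,0.76,-0.2,0,0,-0.6]]
```

View pics/w16.png

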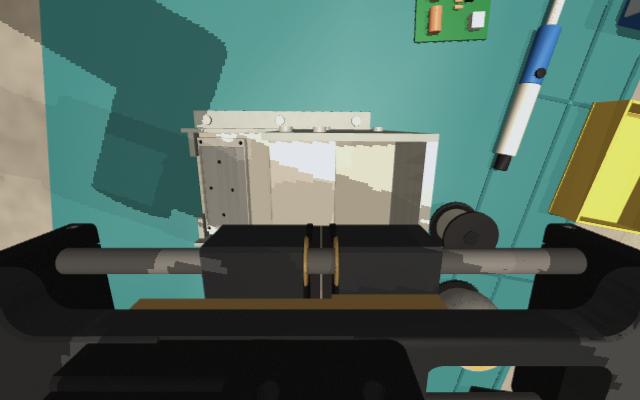

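Plate 1 came out pad up on the run-out.

Request:
{"fn": "send_rows", "kwargs": {"moves": [[0,0,-0.8,0,0,0,-0.6],[0,0,-0.8,0,0,0,-0.6],[0,0,-0.8,0,0,0,-0.6],[-0.32,-0.89,0,-0.2,0,0,-0.6],[-0.31,-0.89,-0.03,-0.2,0,0.01,-0.6],[-0.32,-0.89,-0.07,-0.2,0,0,-0.6],[-0.32,-0.89,-0.09,-0.21,0,0.01,-0.6],[-0.32,-0.88,-0.13,-0.2,0,0,-0.6],[0,-0.49,0.82,-0.2,0,0,-0.6],[0,-0.53,0.79,-0.2,0,0,-0.6],[0,-0.55,0.78,-0.2,0,0,-0.6],[0,-0.57,0.76,-0.2,0,0,-0.6]]}}

```text
time_s: 44.6
position: [0.4236, -0.0918, 0.1361]
tcp_rot: [[-0.185, 0.934, 0.306], [0.983, 0.176, 0.057], [-0.0, 0.311, -0.95]]
force: [0.2, 1.1, -0.5]
opening: 0.798
```

Request:
{"fn": "send_rows", "kwargs": {"moves": [[0,0,0,0,0,0,-0.6],[0,0,0,0,0,0,-0.6]]}}

```text
time_s: 44.85
position: [0.4248, -0.0921, 0.1369]
tcp_rot: [[-0.184, 0.934, 0.305], [0.983, 0.175, 0.057], [0.0, 0.31, -0.951]]
force: [0.7, -0.1, -0.6]
opening: 0.797
```

```bash
python3 - <<'E'
from h import *
c=wcap('w17');s=c['s'];print(s['position'])
im=c['img'][60:240,200:440,::-1]
cv2.imwrite('pics/w17z.png',cv2.resize(im,None,fx=3.3,fy=3.3,interpolation=cv2.INTER_CUBIC))
E
```

```text
[ 0.42484087 -0.09205468  0.13692114]
```

View pics/w17z.png

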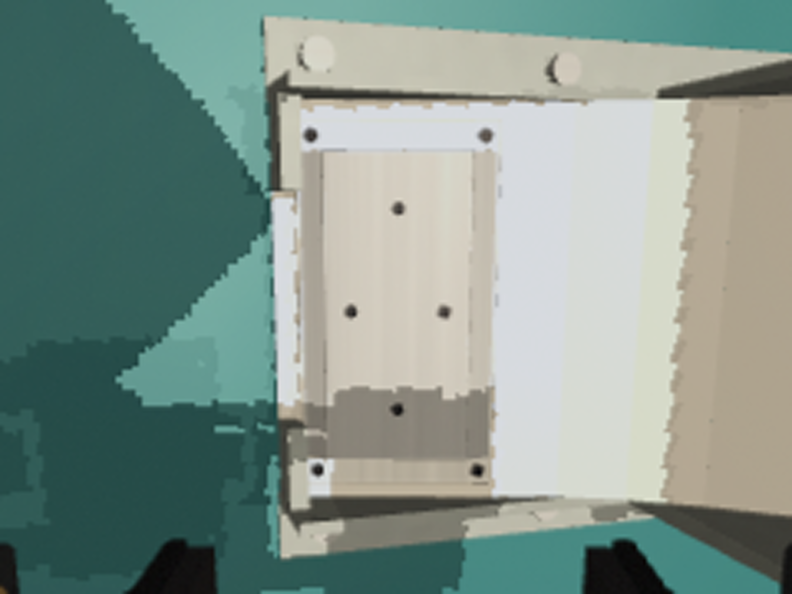

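```bash
python3 - <<'E'
from h import *
R=Rt(100.65,-18);n=-R[:,2]
G=ch(-.1155,.0005,.0178)+n*.0025;print(G)
plan([(G+n*.05,R),(G+n*.02,R),(G,R)],-.54)
E
```

```text
[ 0.45463791 -0.04459683  0.02017764]
7 rows end [ 0.4546 -0.0445  0.0201]
[[0.41,0,0.73,0,0,0,-0.54],[0.42,-0.01,0.73,0.01,0,0,-0.54],[0.41,0,0.73,0,0,0,-0.54],[0.41,-0.01,0.73,0,0,0,-0.54],[0,0,0.6,0,0,0,-0.54],[0.01,0,0.6,0,0,0,-0.54],[0,0,0.8,0,0,0,-0.54]]
```

Request:
{"fn": "send_rows", "kwargs": {"moves": [[0.41,0,0.73,0,0,0,-0.54],[0.42,-0.01,0.73,0.01,0,0,-0.54],[0.41,0,0.73,0,0,0,-0.54],[0.41,-0.01,0.73,0,0,0,-0.54],[0,0,0,0,0,0,-0.54],[0,0,0.5,0,0,0,-0.54],[0,0,0.5,0,0,0,-0.54],[0,0,0.4,0,0,0,-0.54],[0,0,0.3,0,0,0,-0.54],[0,0,0.15,0,0,0,-0.54],[0,0,0,0,0,0,-0.54],[0,0,0,0,0,0,-0.54]]}}

```text
time_s: 46.4
position: [0.4529, -0.0446, 0.0235]
tcp_rot: [[-0.185, 0.934, 0.305], [0.983, 0.176, 0.057], [-0.0, 0.31, -0.951]]
force: [-0.7, -0.1, 0.0]
opening: 0.771
```

```bash
python3 - <<'E'
from h import *
s=status.read_state()
R=Rt(100.65,-18);n=-R[:,2]
G=ch(-.1155,.0005,.0178)+n*.0025
print(R.T@(s['position']-G)*1000,s['joint_positions'].round(1),(s['tcp_rot']-R).round(3))
E
```

```text
[ 0.35199473 -0.5806356  -3.72911284] [ -27.5   40.6  128.1  105.3   11.4 -142.4] [[-0.    -0.     0.001]
 [-0.     0.     0.   ]
 [-0.     0.001  0.   ]]
```

Request:
{"fn": "send_rows", "kwargs": {"moves": [[0,0.02,0.16,0,0,0,-0.54],[0,0,0,0,0,0,-0.54],[0,0,0,0,0,0,1],[0,0,0,0,0,0,1],[0,0,0,0,0,0,1],[0,0,0,0,0,0,1],[0,0,0,0,0,0,1]]}}

```text
time_s: 47.28
position: [0.4543, -0.0438, 0.0192]
tcp_rot: [[-0.185, 0.935, 0.304], [0.983, 0.175, 0.058], [0.001, 0.309, -0.951]]
force: [2.6, 1.0, 1.4]
opening: 0.685
```

```bash
python3 - <<'E'
from h import *
s=status.read_state()
R=Rt(100.65,-18);n=-R[:,2]
G=ch(-.1155,.0005,.0178)
print(R.T@(s['position']-G)*1000)
E
```

```text
[ 0.83843448 -0.51724673 -1.65398381]
```

Request:
{"fn": "send_rows", "kwargs": {"moves": [[0,0,-0.3,0,0,0,1],[0,0,-0.5,0,0,0,1],[0,0,-0.5,0,0,0,1],[0,0,-0.6,0,0,0,1],[0,0,-0.6,0,0,0,1],[0,0,-0.6,0,0,0,1],[0,0,0,0,0,0,1]]}}

```text
time_s: 48.15
position: [0.4298, -0.0485, 0.0933]
tcp_rot: [[-0.185, 0.935, 0.303], [0.983, 0.176, 0.057], [-0.0, 0.308, -0.951]]
force: [0.4, -0.2, -1.3]
opening: 0.68
```

```bash
python3 - <<'E'
from h import *
c=wcap('w18');s=c['s']
plan([(s['position']+[0,-.14,.04],Rt(95,0))],1)
E
```

```text
6 rows end [ 0.4298 -0.1884  0.1333]
[[-0.92,-0.08,-0.31,0.3,-0.01,0.09,1],[-0.92,-0.09,-0.3,0.3,-0.02,0.1,1],[-0.92,-0.08,-0.3,0.3,-0.01,0.09,1],[-0.92,-0.08,-0.29,0.3,-0.02,0.09,1],[-0.92,-0.09,-0.28,0.29,-0.01,0.1,1],[-0.93,-0.08,-0.28,0.3,-0.02,0.09,1]]
```

View pics/w18.png

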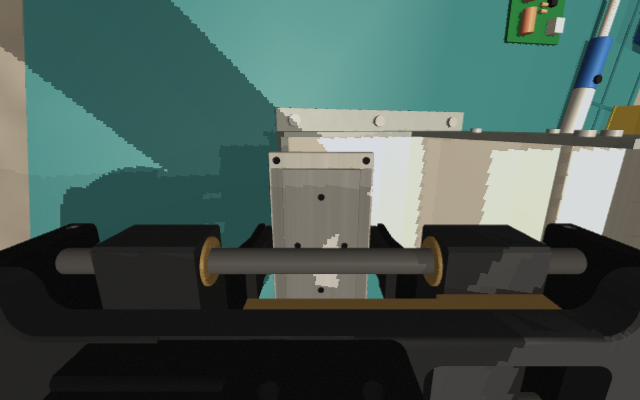

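Request:
{"fn": "send_rows", "kwargs": {"moves": [[-0.92,-0.08,-0.31,0.3,-0.01,0.09,1],[-0.92,-0.09,-0.3,0.3,-0.02,0.1,1],[-0.92,-0.08,-0.3,0.3,-0.01,0.09,1],[-0.92,-0.08,-0.29,0.3,-0.02,0.09,1],[-0.92,-0.09,-0.28,0.29,-0.01,0.1,1],[-0.93,-0.08,-0.28,0.3,-0.02,0.09,1],[0,0,0,0,0,0,1]]}}

```text
time_s: 49.08
position: [0.4333, -0.182, 0.1302]
tcp_rot: [[-0.093, 0.995, 0.021], [0.996, 0.093, 0.007], [0.005, 0.021, -1.0]]
force: [0.1, 0.2, -0.5]
opening: 0.682
```

```bash
cat >> h.py <<'E'
HM=np.array([.4234,-.347,0]);_h=np.radians(-8.8)
HX=np.array([np.cos(_h),np.sin(_h),0]);HY=np.array([-HX[1],HX[0],0])
def ho(x,y,z): return HM+HX*x+HY*y+EZ*z
E
python3 - <<'E'
from h import *
s=status.read_state();print(s['joint_positions'].round(1))
plan([(ho(-.001,-.05,.12),Rt(81.2,0))],1)
E
```

```text
[-37.1  26.9 109.8   1.5  42.6 -43.6]
9 rows end [ 0.4148 -0.3962  0.1199]
[[-0.94,-0.17,0.04,0.01,0,0.16,1],[-0.95,-0.15,0.03,0.02,-0.01,0.15,1],[-0.94,-0.12,0.04,0.01,0,0.16,1],[-0.96,-0.09,0.04,0.01,-0.01,0.16,1],[-0.95,-0.07,0.04,0.02,0,0.16,1],[-0.96,-0.04,0.04,0.01,-0.01,0.15,1],[-0.95,-0.01,0.05,0.01,0,0.16,1],[-0.96,0.01,0.04,0.01,-0.01,0.16,1],[-0.95,0.04,0.05,0.02,0,0.15,1]]
```

Request:
{"fn": "send_rows", "kwargs": {"moves": [[-0.94,-0.17,0.04,0.01,0,0.16,1],[-0.95,-0.15,0.03,0.02,-0.01,0.15,1],[-0.94,-0.12,0.04,0.01,0,0.16,1],[-0.96,-0.09,0.04,0.01,-0.01,0.16,1],[-0.95,-0.07,0.04,0.02,0,0.16,1],[-0.96,-0.04,0.04,0.01,-0.01,0.15,1],[-0.95,-0.01,0.05,0.01,0,0.16,1],[-0.96,0.01,0.04,0.01,-0.01,0.16,1],[-0.95,0.04,0.05,0.02,0,0.15,1],[0,0,0,0,0,0,1],[0,0,0,0,0,0,1]]}}

```text
time_s: 50.45
position: [0.4127, -0.3942, 0.1201]
tcp_rot: [[0.152, 0.988, -0.004], [0.988, -0.152, 0.003], [0.002, -0.004, -1.0]]
force: [0.2, 0.8, -0.9]
opening: 0.684
```

```bash
python3 - <<'E'
from h import *
c=wcap('w19');s=c['s'];print(s['position'],s['tcp_rot'].round(3))
im=c['img'][10:210,200:420,::-1]
cv2.imwrite('pics/w19z.png',cv2.resize(im,None,fx=3,fy=3,interpolation=cv2.INTER_CUBIC))
E
```

```text
[ 0.4126738  -0.39419536  0.12007195] [[ 0.152  0.988 -0.004]
 [ 0.988 -0.152  0.003]
 [ 0.002 -0.004 -1.   ]]
```

View pics/w19z.png

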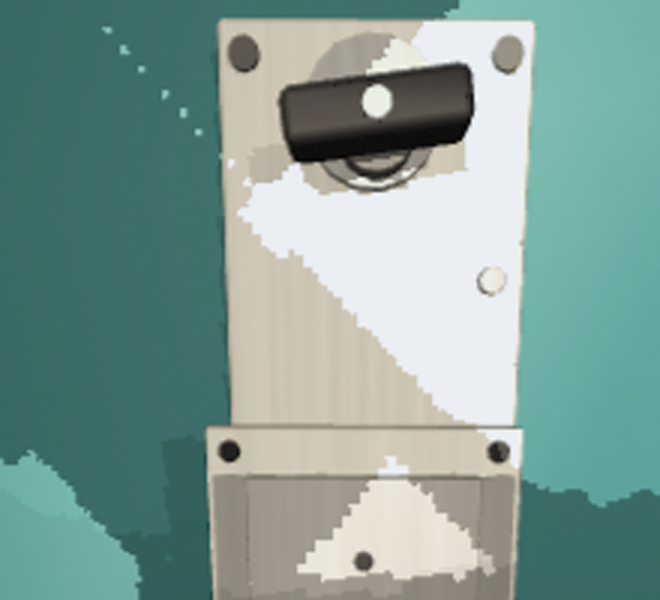

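```bash
python3 - <<'E'
from h import *
c=np.load('w19.npy',allow_pickle=True).item();s=c['s']
Z=lambda a:np.array(a)/3+[200,10]
def H(P): q=np.atleast_2d(P)-HM; return np.c_[q@HX,q@HY].round(4)
print('pin',H(atz(c,Z([491,280]),.02)),'exp .0355 .040')
print('pivot',H(atz(c,Z([377,101]),.058)),'exp 0 .078')
P=atz(c,Z([[219,20],[535,22],[231,425],[515,425]]),.012);print('base',H(P),[np.degrees(np.arctan2(*(v)[[1,0]])) for v in (P[0]-P[2],P[1]-P[3],P[1]-P[0])])
E_=atz(c,Z([[208,428],[522,428]]),s['position'][2]+.0043);print('plate edge',H(E_),H(s['position']))
b=atz(c,Z([[284,88],[469,64]]),.058);v=b[1]-b[0];print('bar yaw rel',np.degrees(np.arctan2(v[1],v[0]))+8.8)
E
```

```text
pin [[0.0348 0.0404]] exp .0355 .040
pivot [[-0.      0.0788]] exp 0 .078
base [[-0.045   0.1116]
 [ 0.0457  0.1111]
 [-0.0459 -0.0034]
 [ 0.0454 -0.0032]] [np.float64(80.71703972927179), np.float64(81.08344319209371), np.float64(-9.1169815573399)]
plate edge [[-0.0323  0.006 ]
 [ 0.0268  0.0061]] [[-0.0034 -0.0483]]
bar yaw rel 6.648332204035489
```

```bash
python3 - <<'E'
from h import *
plan([(ho(-.0018,.005,.06),Rt(81.0,0))],1)
E
```

```text
4 rows end [ 0.4224 -0.3418  0.0599]
[[0.53,0.02,0.6,-0.01,0,0.01,1],[0.53,0.02,0.6,0,-0.01,0,1],[0.52,0.01,0.61,-0.01,0,0.01,1],[0.53,0.02,0.6,-0.01,0,0.01,1]]
```

Request:
{"fn": "send_rows", "kwargs": {"moves": [[0.53,0.02,0.6,-0.01,0,0.01,1],[0.53,0.02,0.6,0,-0.01,0,1],[0.52,0.01,0.61,-0.01,0,0.01,1],[0.53,0.02,0.6,-0.01,0,0.01,1],[0,0,0,0,0,0,1],[0,0,0,0,0,0,1]]}}

```text
time_s: 51.25
position: [0.4234, -0.3434, 0.0607]
tcp_rot: [[0.156, 0.988, 0.002], [0.988, -0.156, -0.003], [-0.002, 0.003, -1.0]]
force: [-0.2, -0.3, -1.2]
opening: 0.687
```

```bash
python3 - <<'E'
from h import *
c=wcap('w20');s=c['s'];print(s['position'],s['tcp_rot'].round(3))
q=s['position']-HM;print(q@HX,q@HY)
im=c['img'][10:210,220:420,::-1]
cv2.imwrite('pics/w20z.png',cv2.resize(im,None,fx=3,fy=3,interpolation=cv2.INTER_CUBIC))
E
```

```text
[ 0.42336632 -0.3434387   0.06066254] [[ 0.156  0.988  0.002]
 [ 0.988 -0.156 -0.003]
 [-0.002  0.003 -1.   ]]
-0.0005781105721896472 0.0035142217964643434
```

View pics/w20z.png

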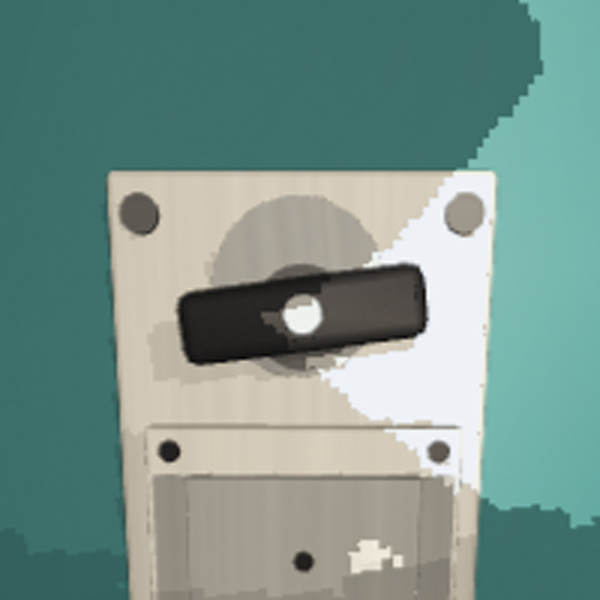

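Request:
{"fn": "send_rows", "kwargs": {"moves": [[0.06,-0.05,0.6,0,0,0,1],[0,0,0.5,0,0,0,1],[0,0,0.3,0,0,0,1],[0,0,0.1,0,0,0,1],[0,0,0,0,0,0,1],[0,0,0,0,0,0,1]]}}

```text
time_s: 52.05
position: [0.4221, -0.3417, 0.0228]
tcp_rot: [[0.157, 0.988, 0.002], [0.988, -0.157, -0.002], [-0.002, 0.002, -1.0]]
force: [-0.9, 0.2, -1.7]
opening: 0.68
```

```bash
python3 - <<'E'
from h import *
s=status.read_state();q=s['position']-HM;print(q@HX,q@HY,s['position'][2],s['force'],np.degrees(np.arctan2(s['tcp_rot'][1,0],s['tcp_rot'][0,0])))
E
```

```text
-0.00209005940050342 0.005015220500530793 0.022833980516941084 [-0.9103852   0.15284668 -1.72534779] 80.96489055256757
```

Request:
{"fn": "send_rows", "kwargs": {"moves": [[0,0,0.12,0,0,0,1],[0,0,0.1,0,0,0,1],[0,0,0,0,0,0,1],[0,0,0,0,0,0,1]]}}

```text
time_s: 52.55
position: [0.4219, -0.3415, 0.017]
tcp_rot: [[0.157, 0.988, 0.002], [0.988, -0.157, -0.001], [-0.001, 0.002, -1.0]]
force: [0.6, 0.2, -1.9]
opening: 0.683
```

Request:
{"fn": "send_rows", "kwargs": {"moves": [[0,0,0.1,0,0,0,1],[0,0,0,0,0,0,1],[0,0,0,0,0,0,1]]}}

```text
time_s: 52.92
position: [0.4219, -0.3415, 0.0146]
tcp_rot: [[0.157, 0.988, 0.002], [0.988, -0.157, -0.001], [-0.001, 0.002, -1.0]]
force: [-0.3, -1.0, -1.6]
opening: 0.686
```

Request:
{"fn": "send_rows", "kwargs": {"moves": [[-0.07,0,0.03,0,0,0,1],[-0.07,0,0,0,0,0,1],[0,0,0,0,0,0,1],[0,0,0,0,0,0,1]]}}

```text
time_s: 53.42
position: [0.4214, -0.345, 0.0139]
tcp_rot: [[0.157, 0.988, 0.002], [0.988, -0.157, -0.002], [-0.001, 0.002, -1.0]]
force: [-0.8, -0.3, -2.4]
opening: 0.678
```

Release (opening limited to stay clear) and look.

Request:
{"fn": "send_rows", "kwargs": {"moves": [[0,0,0,0,0,0,-0.6],[0,0,0,0,0,0,-0.6],[0,0,0,0,0,0,-0.6],[0,0,-0.4,0,0,0,-0.6],[0,0,-0.8,0,0,0,-0.6],[0,0,-0.9,0,0,0,-0.6],[-0.7,0,-0.9,0,0,0,-0.6],[-0.9,0,-0.9,0,0,0,-0.6],[-0.9,0,-0.3,0,0,0,-0.6],[0,0,0,0,0,0,-0.6]]}}

```text
time_s: 54.68
position: [0.4118, -0.4086, 0.1204]
tcp_rot: [[0.159, 0.987, 0.004], [0.987, -0.159, -0.005], [-0.004, 0.005, -1.0]]
force: [-0.4, 0.3, -0.0]
opening: 0.797
```

```bash
python3 - <<'E'
from h import *
c=wcap('w21');s=c['s'];print(s['position'],s['joint_positions'].round(1))
im=c['img'][10:220,220:420,::-1]
cv2.imwrite('pics/w21z.png',cv2.resize(im,None,fx=2.8,fy=2.8,interpolation=cv2.INTER_CUBIC))
E
```

```text
[ 0.41178988 -0.40860796  0.12044689] [-55.8  34.4  94.2   0.   51.1 -46.7]
```

View pics/w21z.png

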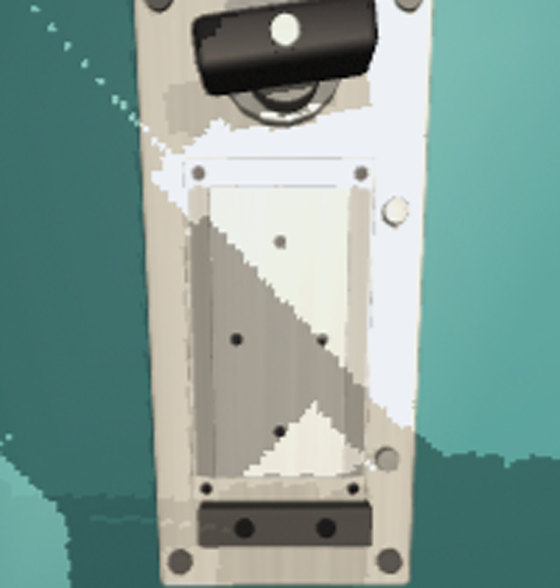

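```bash
python3 - <<'E'
from h import *
c=np.load('w21.npy',allow_pickle=True).item();s=c['s']
Z=lambda a:np.array(a)/2.8+[220,10]
def H(P): q=np.atleast_2d(P)-HM; return np.c_[q@HX,q@HY].round(4)
print('pins',H(atz(c,Z([[396,210],[387,459]]),.02)))
P=atz(c,Z([[183,158],[374,158],[367,500],[193,502]]),.018);print('plate',H(P))
P=atz(c,Z([[198,173],[361,173],[353,489],[206,489]]),.018);print('holes',H(P),H(P).mean(0))
print('stop',H(atz(c,Z([[199,503],[371,503]]),.026)))
print('pivot',H(atz(c,Z([[285,30]]),.058)))
e=atz(c,Z([[195,20],[365,0]]),.058)
b=(e[1]-e[0]);print(np.degrees(np.arctan2(b[1],b[0]))+8.8)
E
```

```text
pins [[ 0.0351  0.0405]
 [ 0.0347 -0.0389]]
plate [[-0.0316  0.0562]
 [ 0.028   0.0559]
 [ 0.0284 -0.0537]
 [-0.0324 -0.054 ]]
holes [[-0.0271  0.0518]
 [ 0.0241  0.0516]
 [ 0.0234 -0.0497]
 [-0.0277 -0.0494]] [-0.001825  0.001075]
stop [[-0.0294 -0.0525]
 [ 0.0288 -0.0529]]
pivot [[-0.      0.0786]]
5.688848217617457
```

```bash
python3 - <<'E'
from h import *
plan([(ho(0,.0785,.11),Rt(-1.5,0)),(ho(0,.0785,.075),Rt(-1.5,0))],-.2)
print(ho(0,.0785,.036))
E
```

```text
11 rows end [ 0.4355 -0.2695  0.0751]
[[0.62,0.01,0.04,0,0,0.92,-0.2],[0.61,-0.09,0.04,0,0,0.91,-0.2],[0.59,-0.19,0.04,0.01,0,0.92,-0.2],[0.56,-0.27,0.05,0,0,0.91,-0.2],[0.5,-0.36,0.04,0,0,0.92,-0.2],[0.44,-0.44,0.04,0,0,0.91,-0.2],[0.36,-0.5,0.04,0,0,0.92,-0.2],[0.28,-0.55,0.04,0,0,0.91,-0.2],[0.19,-0.59,0.04,0.01,0,0.92,-0.2],[0,0,0.7,0,0,0,-0.2],[0,0,0.7,-0.01,0,0,-0.2]]
[ 0.43540939 -0.26942407  0.036     ]
```

Request:
{"fn": "send_rows", "kwargs": {"moves": [[0.62,0.01,0.04,0,0,0.92,-0.2],[0.61,-0.09,0.04,0,0,0.91,-0.2],[0.59,-0.19,0.04,0.01,0,0.92,-0.2],[0.56,-0.27,0.05,0,0,0.91,-0.2],[0.5,-0.36,0.04,0,0,0.92,-0.2],[0.44,-0.44,0.04,0,0,0.91,-0.2],[0.36,-0.5,0.04,0,0,0.92,-0.2],[0.28,-0.55,0.04,0,0,0.91,-0.2],[0.19,-0.59,0.04,0.01,0,0.92,-0.2],[0,0,0.7,0,0,0,-0.2],[0,0,0,0,0,0,-0.2],[0,0,0,0,0,0,-0.2]]}}

```text
time_s: 56.22
position: [0.4353, -0.2687, 0.092]
tcp_rot: [[1.0, -0.025, -0.001], [-0.025, -1.0, 0.002], [-0.001, -0.002, -1.0]]
force: [0.5, 0.2, 0.1]
opening: 0.597
```

```bash
python3 - <<'E'
from h import *
c=wcap('w22');s=c['s'];print(s['position'],s['joint_positions'].round(1),s['tcp_rot'].round(3))
plan([(ho(0,.0785,.06),Rt(-1.5,0)),(ho(0,.0785,.036),Rt(-1.5,0))],-.2)
E
```

```text
[ 0.43531081 -0.26869168  0.09204151] [-4.430e+01  3.340e+01  1.048e+02  1.000e-01  4.200e+01  4.710e+01] [[ 1.    -0.025 -0.001]
 [-0.025 -1.     0.002]
 [-0.001 -0.002 -1.   ]]
3 rows end [ 0.4355 -0.2693  0.036 ]
[[0,0.01,0.65,0,0,0,-0.2],[0,0,0.64,-0.01,0,0.01,-0.2],[0,0,0.96,0,0,0,-0.2]]
```

View pics/w22.png

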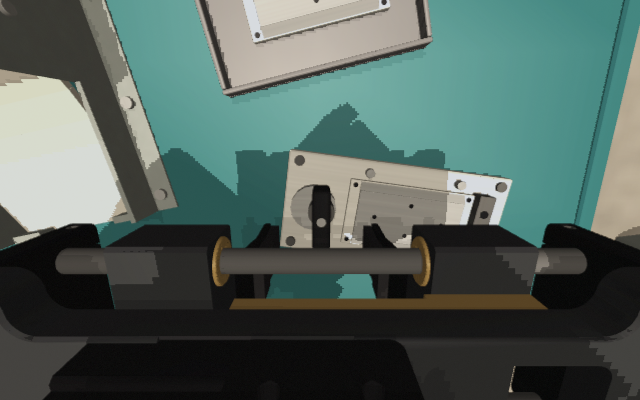

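Request:
{"fn": "send_rows", "kwargs": {"moves": [[0,0.01,0.65,0,0,0,-0.2],[0,0,0.65,0,0,0,-0.2],[0,0,0.6,0,0,0,-0.2],[0,0,0.3,0,0,0,-0.2],[0,0,0,0,0,0,-0.2],[0,0,0,0,0,0,1],[0,0,0,0,0,0,1],[0,0,0,0,0,0,1],[0,0,0,0,0,0,1],[0,0,0,0,0,0,1],[0,0,0,0,0,0,1]]}}

```text
time_s: 57.65
position: [0.4355, -0.2688, 0.0372]
tcp_rot: [[1.0, -0.026, -0.0], [-0.026, -1.0, 0.002], [-0.0, -0.002, -1.0]]
force: [1.7, 3.9, 2.3]
opening: 0.159
```

```bash
python3 - <<'E'
from h import *
s=status.read_state();print(s['position'],s['force'].round(2),s['moment'].round(3),s['opening']*87,np.degrees(np.arctan2(s['tcp_rot'][1,0],s['tcp_rot'][0,0])))
E
```

```text
[ 0.43548739 -0.26875663  0.03717203] [1.67 3.95 2.34] [ 0.699 -0.231 -0.065] 13.849288710351331 -1.4724489382152088
```

Request:
{"fn": "send_rows", "kwargs": {"moves": [[0,0,0,0,0,-0.8,1],[0,0,0,0,0,-0.8,1],[0,0,0,0,0,-0.8,1],[0,0,0,0,0,-0.8,1],[0,0,0,0,0,-0.8,1],[0,0,0,0,0,-0.8,1],[0,0,0,0,0,-0.8,1],[0,0,0,0,0,-0.8,1],[0,0,0,0,0,-0.8,1],[0,0,0,0,0,-0.8,1],[0,0,0,0,0,0,1]]}}

```text
time_s: 59.02
position: [0.4351, -0.2683, 0.0372]
tcp_rot: [[0.199, 0.98, -0.001], [0.98, -0.199, 0.003], [0.003, -0.002, -1.0]]
force: [2.1, 5.7, 3.8]
opening: 0.157
```

```bash
python3 - <<'E'
from h import *
s=status.read_state();print(s['position'],s['force'].round(2),s['moment'].round(3),s['opening']*87,np.degrees(np.arctan2(s['tcp_rot'][1,0],s['tcp_rot'][0,0])),s['joint_positions'].round(1))
c=wcap('w23')
E
```

```text
[ 0.43512248 -0.26830641  0.0371585 ] [2.1  5.67 3.82] [ 0.798 -0.355  0.181] 13.654009064909973 78.53401444394608 [-4.430e+01  3.920e+01  1.063e+02  1.000e-01  3.470e+01 -3.290e+01]
```

View pics/w23.png

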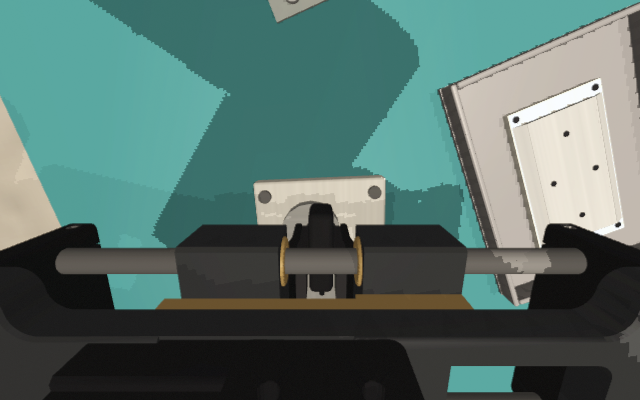

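Request:
{"fn": "send_rows", "kwargs": {"moves": [[0,0,0,0,0,-0.6,1],[0,0,0,0,0,-0.6,1],[0,0,0,0,0,-0.6,1],[0,0,0,0,0,-0.6,1],[0,0,0,0,0,-0.3,1],[0,0,0,0,0,0,1],[0,0,0,0,0,0,1]]}}

```text
time_s: 59.95
position: [0.4349, -0.2683, 0.0372]
tcp_rot: [[-0.266, 0.964, -0.001], [0.964, 0.266, 0.003], [0.003, -0.0, -1.0]]
force: [0.7, 5.4, 4.8]
opening: 0.159
```

```bash
cat > st.py <<'E'
from h import *
s=status.read_state();print(s['position'],s['force'].round(2),s['moment'].round(3),s['opening']*87,np.degrees(np.arctan2(s['tcp_rot'][1,0],s['tcp_rot'][0,0])),s['joint_positions'].round(1))
E
python3 st.py
```

```text
[ 0.43494538 -0.26831991  0.03717176] [0.75 5.39 4.77] [ 0.784 -0.299 -0.023] 13.804032769423934 105.44043552989604 [-4.430e+01  3.920e+01  1.063e+02  1.000e-01  3.470e+01 -5.980e+01]
```

Request:
{"fn": "send_rows", "kwargs": {"moves": [[0,0,0,0,0,-0.3,1],[0,0,0,0,0,-0.3,1],[0,0,0,0,0,0,1]]}}

```text
time_s: 60.32
position: [0.4349, -0.2682, 0.0372]
tcp_rot: [[-0.363, 0.932, -0.001], [0.932, 0.363, 0.004], [0.004, 0.0, -1.0]]
force: [1.3, 6.0, 5.2]
opening: 0.158
```

```bash
python3 st.py
```

```text
[ 0.43487247 -0.26815005  0.03715796] [1.3  6.   5.23] [ 0.757 -0.19  -0.576] 13.720469803718439 111.27219452472048 [-44.3  39.2 106.3   0.2  34.7 -65.7]
```

Request:
{"fn": "send_rows", "kwargs": {"moves": [[0,0,0,0,0,-0.3,1],[0,0,0,0,0,-0.2,1],[0,0,0,0,0,0,1]]}}

```text
time_s: 60.7
position: [0.435, -0.2685, 0.0371]
tcp_rot: [[-0.444, 0.896, -0.001], [0.896, 0.444, 0.003], [0.003, 0.001, -1.0]]
force: [1.0, 5.8, 4.0]
opening: 0.166
```

```bash
python3 st.py
```

```text
[ 0.43501486 -0.26845301  0.03711241] [0.96 5.81 4.05] [ 0.936 -0.216 -0.733] 14.454291940287408 116.32817906825902 [-44.3  39.2 106.3   0.2  34.7 -70.8]
```

Request:
{"fn": "send_rows", "kwargs": {"moves": [[0,0,0,0,0,0,-0.2],[0,0,0,0,0,0,-0.2],[0,0,0,0,0,0,-0.2],[0,0,0,0,0,0,-0.2],[0,0,-0.5,0,0,0,-0.2],[0,0,-0.8,0,0,0,-0.2],[0,0,-0.8,0,0,0,-0.2],[-0.5,0,-0.8,0,0,0,-0.2],[-0.9,0,-0.3,0,0,0,-0.2],[-0.9,0,0,0,0,0,-0.2],[0,0,0,0,0,0,-0.2]]}}

```text
time_s: 62.08
position: [0.4622, -0.3228, 0.1181]
tcp_rot: [[-0.446, 0.895, 0.002], [0.895, 0.446, -0.001], [-0.002, 0.001, -1.0]]
force: [-0.3, -0.0, -0.2]
opening: 0.6
```

```bash
python3 st.py; python3 - <<'E'
from h import *
c=wcap('w24')
t=vision.capture('top');np.save('t24.npy',t,allow_pickle=True)
im=t['img'][100:330,170:510,::-1]
cv2.imwrite('pics/t24.png',cv2.resize(im,None,fx=2.35,fy=2.35,interpolation=cv2.INTER_CUBIC))
E
```

```text
[ 0.46216067 -0.32275018  0.11806155] [-0.31 -0.03 -0.16] [ 0.015 -0.138 -0.009] 52.16353717214373 116.51488676042337 [-46.3  33.7  96.5   0.1  49.7 -72.9]
```

View pics/w24.png

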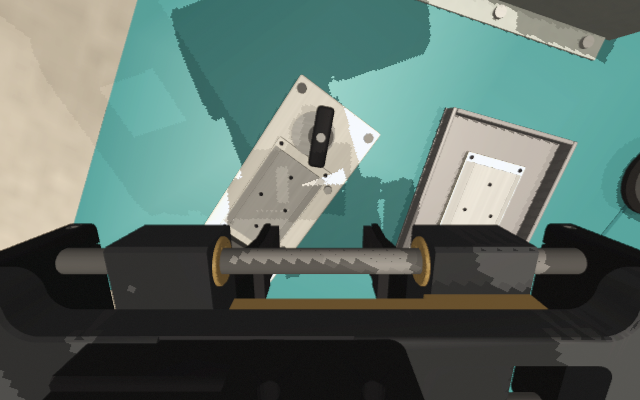

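View pics/t24.png

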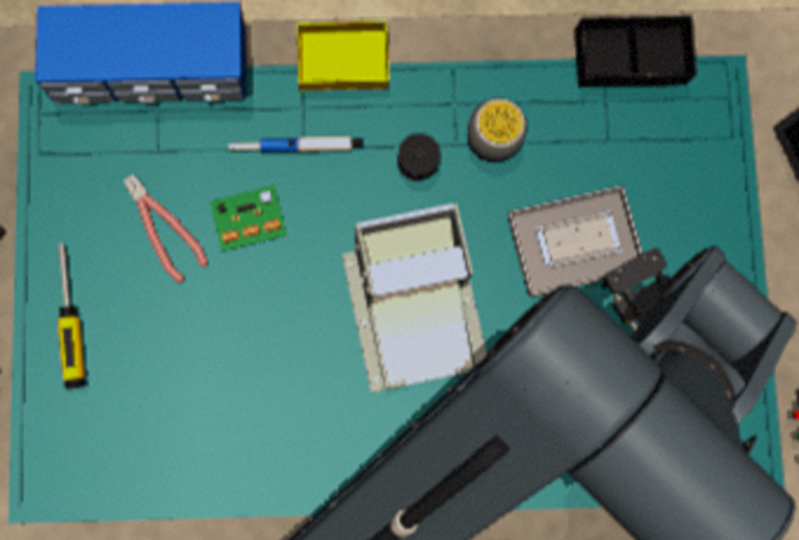

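```bash
python3 - <<'E'
from h import *
plan([(ho(0,-.035,.12),Rt(81,0))],-.2)
E
```

```text
4 rows end [ 0.418  -0.3817  0.1201]
[[-0.36,-0.65,-0.03,0,0,0.89,-0.2],[-0.46,-0.59,-0.03,0,-0.01,0.89,-0.2],[-0.54,-0.52,-0.03,0,0,0.89,-0.2],[-0.62,-0.42,-0.03,0,0,0.89,-0.2]]
```

Request:
{"fn": "send_rows", "kwargs": {"moves": [[-0.36,-0.65,-0.03,0,0,0.89,-0.2],[-0.46,-0.59,-0.03,0,-0.01,0.89,-0.2],[-0.54,-0.52,-0.03,0,0,0.89,-0.2],[-0.62,-0.42,-0.03,0,0,0.89,-0.2],[0,0,0,0,0,0,-0.2],[0,0,0,0,0,0,-0.2]]}}

```text
time_s: 62.92
position: [0.4186, -0.3812, 0.1198]
tcp_rot: [[0.155, 0.988, -0.0], [0.988, -0.155, 0.001], [0.001, -0.0, -1.0]]
force: [-0.2, 0.3, -0.2]
opening: 0.602
```

```bash
python3 - <<'E'
from h import *
c=wcap('w25')
im=c['img'][10:220,220:420,::-1]
cv2.imwrite('pics/w25z.png',cv2.resize(im,None,fx=2.8,fy=2.8,interpolation=cv2.INTER_CUBIC))
E
```

```text
(no output)
```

View pics/w25z.png

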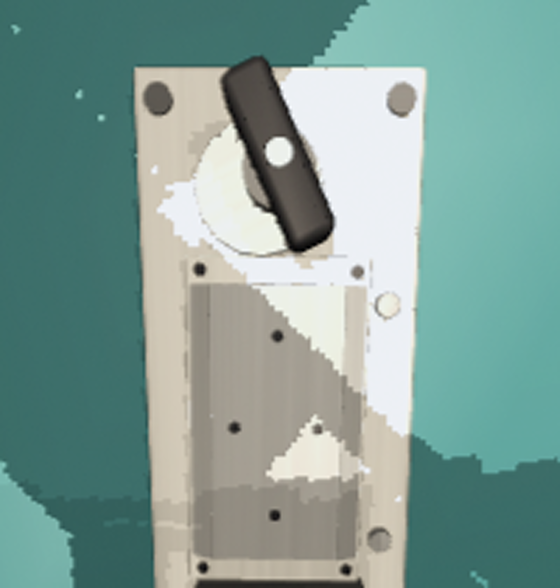

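```bash
python3 - <<'E'
from h import *
c=np.load('w25.npy',allow_pickle=True).item()
Z=lambda a:np.array(a)/2.8+[220,10]
def H(P): q=np.atleast_2d(P)-HM; return np.c_[q@HX,q@HY].round(4)
for a in ([[290,250],[222,85]],[[333,220],[268,62]],[[313,240],[245,65]]):
    e=atz(c,Z(a),.056);v=e[1]-e[0];print(np.degrees(np.arctan2(v[1],v[0]))+8.8)
print('pivot',H(atz(c,Z([279,151]),.058)),'pins',H(atz(c,Z([[388,305],[379,540]]),.02)))
P=atz(c,Z([[200,269],[358,271],[346,570],[204,568]]),.018);print('holes',H(P),H(P).mean(0))
print('disc low',H(atz(c,Z([262,256]),.023)))
plan([(ho(0,.078,.095),Rt(104,0))],-.2)
E
```

```text
113.63457638669229
114.4624039462556
112.85544913625695
pivot [[-0.0001  0.0788]] pins [[ 0.0351  0.0405]
 [ 0.0346 -0.0386]]
holes [[-0.0258  0.0518]
 [ 0.0253  0.0511]
 [ 0.0234 -0.0503]
 [-0.0272 -0.0495]] [-0.001075  0.000775]
disc low [[-0.0056  0.0554]]
5 rows end [ 0.4354 -0.2699  0.0949]
[[0.9,-0.01,0.2,0,0,-0.46,-0.2],[0.9,0.07,0.2,0,0,-0.46,-0.2],[0.89,0.14,0.2,0,0,-0.45,-0.2],[0.87,0.2,0.2,0,0,-0.46,-0.2],[0.86,0.28,0.2,0,0,-0.46,-0.2]]
```

Request:
{"fn": "send_rows", "kwargs": {"moves": [[0.9,-0.01,0.2,0,0,-0.46,-0.2],[0.9,0.07,0.2,0,0,-0.46,-0.2],[0.89,0.14,0.2,0,0,-0.45,-0.2],[0.87,0.2,0.2,0,0,-0.5,-0.2],[0.86,0.28,0.2,0,0,-0.55,-0.2],[0,0,0,0,0,0,-0.2],[0,0,0.8,0,0,0,-0.2],[0,0,0.8,0,0,0,-0.2],[0,0,0.65,0,0,0,-0.2],[0,0,0,0,0,0,-0.2],[0,0,0,0,0,0,-0.2]]}}

```text
time_s: 64.35
position: [0.4358, -0.2718, 0.039]
tcp_rot: [[-0.261, 0.965, 0.001], [0.965, 0.261, -0.001], [-0.001, 0.001, -1.0]]
force: [-0.2, -0.6, 0.2]
opening: 0.601
```

```bash
python3 st.py
```

```text
[ 0.43580842 -0.27184984  0.03896711] [-0.22 -0.55  0.23] [ 0.034 -0.127  0.   ] 52.325476457706735 105.14317978880271 [-44.4  39.  106.   -0.   34.8 -59.6]
```

Request:
{"fn": "send_rows", "kwargs": {"moves": [[0,0,0,0,0,0,1],[0,0,0,0,0,0,1],[0,0,0,0,0,0,1],[0,0,0,0,0,0,1],[0,0,0,0,0,0,1],[0,0,0,0,0,0,1]]}}

```text
time_s: 65.1
position: [0.4358, -0.2714, 0.0388]
tcp_rot: [[-0.261, 0.965, 0.001], [0.965, 0.261, -0.001], [-0.001, 0.001, -1.0]]
force: [1.8, 1.6, 1.9]
opening: 0.155
```

```bash
python3 st.py
```

```text
[ 0.43582473 -0.27140706  0.03875741] [1.78 1.59 1.86] [ 0.124 -0.286  0.006] 13.473194868149701 105.14996175140175 [-44.4  39.1 106.1   0.   34.8 -59.6]
```

Request:
{"fn": "send_rows", "kwargs": {"moves": [[0,0,0,0,0,-0.2,1],[0,0,0,0,0,0,1]]}}

```text
time_s: 65.35
position: [0.4359, -0.2713, 0.0387]
tcp_rot: [[-0.295, 0.956, 0.001], [0.956, 0.295, -0.0], [-0.001, 0.001, -1.0]]
force: [2.6, 2.0, 2.0]
opening: 0.163
```

```bash
python3 st.py
```

```text
[ 0.4358774  -0.27131851  0.03874108] [2.63 2.05 1.99] [ 0.301 -0.449 -0.243] 14.150056667174608 107.13651215036165 [-44.4  39.1 106.1   0.   34.8 -61.6]
```

Request:
{"fn": "send_rows", "kwargs": {"moves": [[0,0,0,0,0,-0.2,1],[0,0,0,0,0,0,1]]}}

```text
time_s: 65.6
position: [0.4359, -0.2713, 0.0387]
tcp_rot: [[-0.328, 0.945, 0.001], [0.945, 0.328, -0.0], [-0.001, 0.001, -1.0]]
force: [3.4, 2.0, 1.6]
opening: 0.159
```

```bash
python3 st.py
```

```text
[ 0.43592882 -0.27128517  0.03873364] [3.4  2.01 1.65] [ 0.441 -0.618 -0.42 ] 13.796768924940134 109.1290683611737 [-4.440e+01  3.910e+01  1.061e+02  1.000e-01  3.480e+01 -6.360e+01]
```

Request:
{"fn": "send_rows", "kwargs": {"moves": [[0,0,0,0,0,-0.2,1],[0,0,0,0,0,0,1]]}}

```text
time_s: 65.85
position: [0.436, -0.2713, 0.0388]
tcp_rot: [[-0.361, 0.933, 0.001], [0.933, 0.361, -0.0], [-0.001, 0.001, -1.0]]
force: [3.8, 3.3, 0.7]
opening: 0.16
```

```bash
python3 st.py
```

```text
[ 0.43600076 -0.27129756  0.03876112] [3.75 3.28 0.71] [ 0.552 -0.828 -0.606] 13.945418323017027 111.13967105302896 [-4.440e+01  3.910e+01  1.061e+02  1.000e-01  3.480e+01 -6.560e+01]
```

Request:
{"fn": "send_rows", "kwargs": {"moves": [[0,0,0,0,0,-0.2,1],[0,0,0,0,0,-0.1,1],[0,0,0,0,0,0,1],[0,0,0,0,0,0,1],[0,0,0,0,0,0,1]]}}

```text
time_s: 66.47
position: [0.4361, -0.2714, 0.0387]
tcp_rot: [[-0.408, 0.913, 0.002], [0.913, 0.408, -0.001], [-0.001, 0.001, -1.0]]
force: [4.2, 1.8, 1.3]
opening: 0.163
```

```bash
python3 st.py;  python3 - <<'E'
from h import *
c=wcap('w26')
im=c['img'][130:330,220:420,::-1]
cv2.imwrite('pics/w26z.png',cv2.resize(im,None,fx=2.8,fy=2.8,interpolation=cv2.INTER_CUBIC))
E
```

```text
[ 0.43610931 -0.27141791  0.03872154] [4.15 1.81 1.28] [ 0.526 -0.86  -0.64 ] 14.208491881347067 114.10332420160582 [-4.44e+01  3.91e+01  1.06e+02  1.00e-01  3.48e+01 -6.86e+01]
```

View pics/w26z.png

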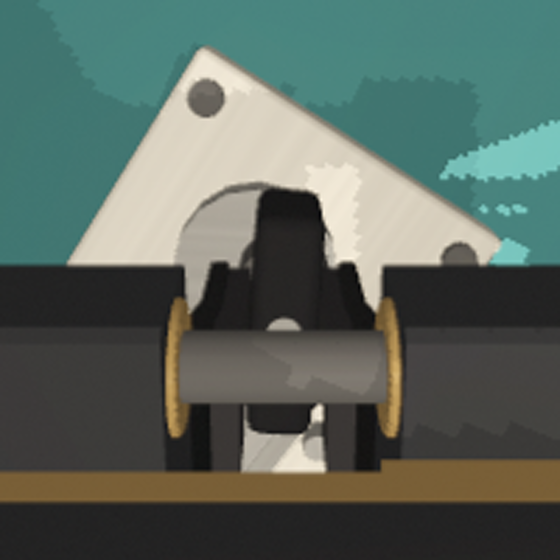

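Request:
{"fn": "send_rows", "kwargs": {"moves": [[0,0,0,0,0,0,-0.2],[0,0,0,0,0,0,-0.2],[0,0,0,0,0,0,-0.2],[0,0,0,0,0,0,-0.2],[0,0,-0.5,0,0,0,-0.2],[0,0,-0.8,0,0,0,-0.2],[0,0,-0.8,0,0,0,-0.2],[-0.5,0,-0.8,0,0,0.5,-0.2],[-0.9,0,0,0,0,0.9,-0.2],[-0.7,0,0,0,0,0.9,-0.2],[-0.7,-0.3,0,0,0,0.9,-0.2],[-0.6,-0.3,0,0,0,0,-0.2]]}}

```text
time_s: 68.03
position: [0.4344, -0.3535, 0.112]
tcp_rot: [[0.134, 0.991, 0.001], [0.991, -0.134, -0.001], [-0.001, 0.001, -1.0]]
force: [-0.1, -0.7, -0.6]
opening: 0.603
```

Request:
{"fn": "send_rows", "kwargs": {"moves": [[0,0,0,0,0,0,-0.2],[0,0,0,0,0,0,-0.2]]}}

```text
time_s: 68.28
position: [0.4342, -0.3521, 0.1113]
tcp_rot: [[0.135, 0.991, 0.0], [0.991, -0.135, 0.0], [0.0, 0.0, -1.0]]
force: [-0.3, 0.2, -0.5]
opening: 0.603
```

```bash
python3 st.py; python3 - <<'E'
from h import *
c=wcap('w27')
im=c['img'][10:220,220:420,::-1]
cv2.imwrite('pics/w27z.png',cv2.resize(im,None,fx=2.8,fy=2.8,interpolation=cv2.INTER_CUBIC))
E
```

```text
[ 0.43419738 -0.35213101  0.11132625] [-0.28  0.19 -0.49] [ 0.025 -0.074 -0.004] 52.50449914484021 82.21639330412432 [-50.5  34.1  97.3   0.   48.6 -42.7]
```

View pics/w27z.png

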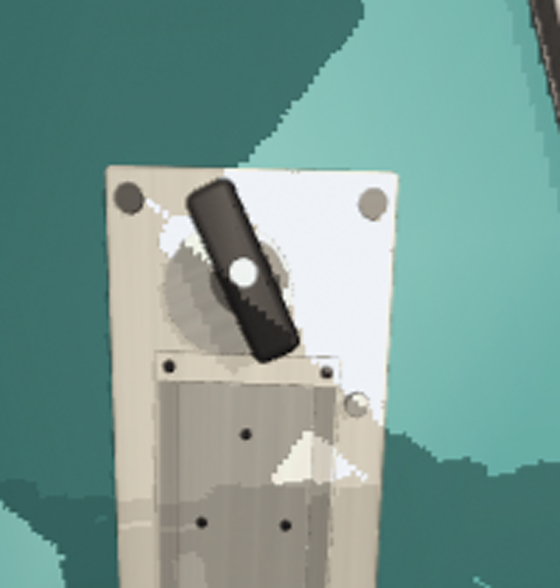

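```bash
python3 - <<'E'
from h import *
plan([(ho(0,.0785,.095),Rt(105.5,0))],-.2)
E
```

```text
4 rows end [ 0.4353 -0.2695  0.095 ]
[[0.82,-0.1,0.16,0,0,-0.58,-0.2],[0.83,-0.02,0.17,0,0,-0.58,-0.2],[0.82,0.07,0.16,0,0,-0.59,-0.2],[0.81,0.14,0.16,0,0,-0.58,-0.2]]
```

Request:
{"fn": "send_rows", "kwargs": {"moves": [[0.82,-0.1,0.16,0,0,-0.58,-0.2],[0.83,-0.02,0.17,0,0,-0.58,-0.2],[0.82,0.07,0.16,0,0,-0.59,-0.2],[0.81,0.14,0.16,0,0,-0.58,-0.2],[0,0,0,0,0,0,-0.2],[0,0,0.8,0,0,0,-0.2],[0,0,0.8,0,0,0,-0.2],[0,0,0.6,0,0,0,-0.2],[0,0,0,0,0,0,-0.2],[0,0,0,0,0,0,1],[0,0,0,0,0,0,1],[0,0,0,0,0,0,1]]}}

```text
time_s: 69.82
position: [0.4358, -0.2705, 0.0404]
tcp_rot: [[-0.267, 0.964, 0.001], [0.964, 0.267, -0.001], [-0.002, 0.001, -1.0]]
force: [0.5, -0.1, 0.0]
opening: 0.346
```

Request:
{"fn": "send_rows", "kwargs": {"moves": [[0,0,0,0,0,0,1],[0,0,0,0,0,0,1],[0,0,0,0,0,0,1]]}}

```text
time_s: 70.2
position: [0.4356, -0.2703, 0.0401]
tcp_rot: [[-0.267, 0.964, 0.001], [0.964, 0.267, -0.001], [-0.001, 0.0, -1.0]]
force: [-1.3, 0.4, 3.4]
opening: 0.157
```

```bash
python3 st.py
```

```text
[ 0.43556946 -0.27033236  0.04012036] [-1.32  0.39  3.37] [-0.061 -0.059 -0.003] 13.67455256434447 105.4669223275035 [-44.3  38.9 106.1  -0.   34.9 -59.8]
```

Request:
{"fn": "send_rows", "kwargs": {"moves": [[0,0,0,0,0,0.6,1],[0,0,0,0,0,0.6,1],[0,0,0,0,0,0.6,1],[0,0,0,0,0,0.6,1],[0,0,0,0,0,0.6,1],[0,0,0,0,0,0.6,1],[0,0,0,0,0,0.6,1],[0,0,0,0,0,0,1]]}}

```text
time_s: 71.2
position: [0.4344, -0.2702, 0.0401]
tcp_rot: [[0.445, 0.895, -0.002], [0.895, -0.445, -0.0], [-0.001, -0.001, -1.0]]
force: [-5.9, -2.1, 5.7]
opening: 0.16
```

```bash
python3 st.py
```

```text
[ 0.4344067  -0.27016134  0.04011474] [-5.87 -2.1   5.75] [-0.471  0.82  -0.093] 13.918697476034385 63.55220307999672 [-4.440e+01  3.890e+01  1.062e+02 -1.000e-01  3.500e+01 -1.780e+01]
```

Request:
{"fn": "send_rows", "kwargs": {"moves": [[0,0,0,0,0,0,-0.2],[0,0,0,0,0,0,-0.2],[0,0,0,0,0,0,-0.2],[0,0,0,0,0,0,-0.2],[0,0,-0.5,0,0,0,-0.2],[0,0,-0.8,0,0,0,-0.2],[0,0,-0.8,0,0,0,-0.6]]}}

```text
time_s: 72.08
position: [0.4356, -0.2702, 0.0936]
tcp_rot: [[0.447, 0.895, 0.001], [0.895, -0.447, -0.001], [-0.0, 0.001, -1.0]]
force: [0.6, -0.7, -1.2]
opening: 0.649
```

```bash
python3 - <<'E'
from h import *
s=status.read_state();print(s['position'])
plan([(ho(-.0015,.0005,.09),Rt(80.6,0)),(ho(-.0015,.0005,.06),Rt(80.6,0)),(ho(-.0015,.0005,.0155),Rt(80.6,0))],-.6)
E
```

```text
[ 0.4355876  -0.27021097  0.09361804]
8 rows end [ 0.4219 -0.3462  0.0154]
[[-0.74,0.22,0.04,0,0,-0.43,-0.6],[-0.76,0.16,0.03,0,0,-0.43,-0.6],[-0.76,0.1,0.04,0,0,-0.42,-0.6],[-0.77,0.05,0.04,0.01,0,-0.43,-0.6],[0,0,0.6,0,0,0,-0.6],[0,0,0.6,-0.01,0,0,-0.6],[0,0,0.89,0,0,0,-0.6],[0,0,0.89,0,0,0,-0.6]]
```

Request:
{"fn": "send_rows", "kwargs": {"moves": [[-0.74,0.22,0.04,0,0,-0.43,-0.6],[-0.76,0.16,0.03,0,0,-0.43,-0.6],[-0.76,0.1,0.04,0,0,-0.42,-0.6],[-0.77,0.05,0.04,0,0,-0.43,-0.6],[0,0,0,0,0,0,-0.6],[0,0,0.6,0,0,0,-0.6],[0,0,0,0,0,0,-0.6]]}}

```text
time_s: 72.95
position: [0.421, -0.3442, 0.0724]
tcp_rot: [[0.164, 0.987, -0.002], [0.987, -0.164, 0.003], [0.002, -0.002, -1.0]]
force: [-0.3, -0.1, -0.2]
opening: 0.803
```

```bash
python3 st.py;python3 - <<'E'
from h import *
c=wcap('w28')
plan([(ho(-.0015,.0005,.0155),Rt(80.6,0))],-.6)
E
```

```text
[ 0.42101216 -0.34417664  0.07237431] [-0.28 -0.06 -0.19] [-0.005 -0.035 -0.028] 69.83491181695449 80.57645650953171 [-51.   37.  100.6   0.   42.6 -41.6]
3 rows end [ 0.422  -0.3464  0.0155]
[[-0.02,0.01,0.76,0,0,0,-0.6],[-0.03,0.02,0.77,-0.01,-0.01,0,-0.6],[-0.02,0.01,0.76,0,0,0,-0.6]]
```

View pics/w28.png

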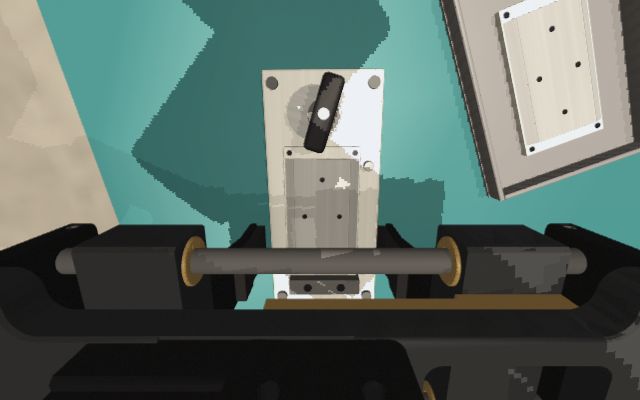

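Request:
{"fn": "send_rows", "kwargs": {"moves": [[-0.02,0.01,0.76,0,0,0,-0.6],[-0.03,0.02,0.77,0,0,0,-0.6],[-0.02,0.01,0.6,0,0,0,-0.6],[0,0,0.12,0,0,0,-0.6],[0,0,0,0,0,0,-0.6],[0,0,0,0,0,0,1],[0,0,0,0,0,0,1],[0,0,0,0,0,0,1],[0,0,0,0,0,0,1],[0,0,0,0,0,0,1]]}}

```text
time_s: 74.25
position: [0.4227, -0.3487, 0.0213]
tcp_rot: [[0.164, 0.986, 0.002], [0.986, -0.164, -0.003], [-0.002, 0.002, -1.0]]
force: [-4.3, 2.6, 24.7]
opening: 0.501
```

```bash
python3 st.py
```

```text
[ 0.42272997 -0.34871669  0.02129505] [-4.31  2.63 24.66] [ 0.52   0.805 -0.092] 43.562394748989426 80.56952467932108 [-51.2  42.2 101.4  -0.   36.2 -41.7]
```

Request:
{"fn": "send_rows", "kwargs": {"moves": [[0,0,-0.2,0,0,0,-0.6],[0,0,0,0,0,0,-0.6],[0,0,0,0,0,0,-0.6],[0,0,0,0,0,0,-0.6],[0,0,0,0,0,0,-0.6]]}}

```text
time_s: 74.88
position: [0.4225, -0.3479, 0.022]
tcp_rot: [[0.164, 0.986, 0.0], [0.986, -0.164, 0.0], [0.0, 0.0, -1.0]]
force: [0.2, -0.9, -0.8]
opening: 0.796
```

```bash
python3 st.py; python3 - <<'E'
from h import *
s=status.read_state();q=s['position']-HM;print(q@HX,q@HY)
c=wcap('w29')
E
```

```text
[ 0.42249335 -0.34793492  0.02203089] [ 0.24 -0.85 -0.83] [-0.046 -0.067  0.047] 69.21785413186163 80.56816430641179 [-51.2  42.1 101.3   0.   36.5 -41.7]
-0.0007529454220017904 -0.0010626176733739405
```

View pics/w29.png

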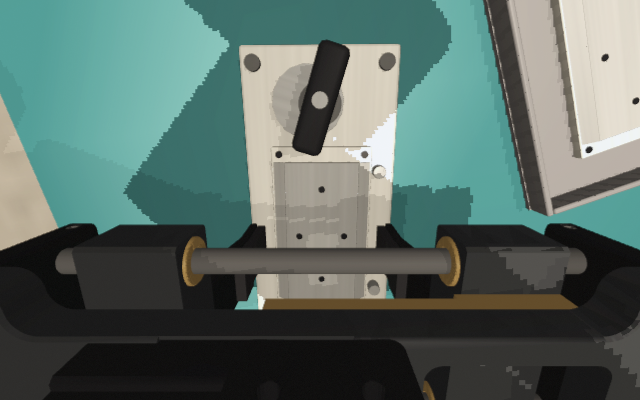

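Request:
{"fn": "send_rows", "kwargs": {"moves": [[0.04,0,0.2,0,0,0,-0.6],[0,0,0.11,0,0,0,-0.6],[0,0,0,0,0,0,-0.6],[0,0,0,0,0,0,-0.6]]}}

```text
time_s: 75.42
position: [0.4228, -0.3471, 0.0146]
tcp_rot: [[0.164, 0.986, 0.0], [0.986, -0.164, -0.0], [-0.0, 0.0, -1.0]]
force: [0.2, -0.1, 0.2]
opening: 0.8
```

Request:
{"fn": "send_rows", "kwargs": {"moves": [[0,0,0,0,0,0,1],[0,0,0,0,0,0,1],[0,0,0,0,0,0,1],[0,0,0,0,0,0,1],[0,0,0,0,0,0,1]]}}

```text
time_s: 76.05
position: [0.4228, -0.3472, 0.0148]
tcp_rot: [[0.164, 0.986, 0.001], [0.986, -0.164, -0.001], [-0.001, 0.001, -1.0]]
force: [0.0, -0.1, 1.0]
opening: 0.681
```

```bash
python3 st.py; python3 - <<'E'
from h import *
s=status.read_state();q=s['position']-HM;print(q@HX,q@HY)
E
```

```text
[ 0.42283604 -0.34717516  0.01482191] [ 0.03 -0.06  1.03] [-0.045 -0.082  0.036] 59.23928810843761 80.564446561034 [-51.1  42.9 101.5   0.   35.6 -41.7]
-0.0005305220107031403 -0.00025937741699166546
```

Request:
{"fn": "send_rows", "kwargs": {"moves": [[0,0.04,0,0,0,-0.05,1],[0,0,0,0,0,0,1],[0,0,0,0,0,0,1]]}}

```text
time_s: 76.42
position: [0.4235, -0.3472, 0.0148]
tcp_rot: [[0.155, 0.988, 0.0], [0.988, -0.155, -0.0], [-0.0, 0.0, -1.0]]
force: [-1.5, -1.0, 3.0]
opening: 0.675
```

```bash
python3 st.py
```

```text
[ 0.42352514 -0.34720713  0.01481091] [-1.51 -0.98  3.04] [-0.021  0.212  0.049] 58.706038039246096 81.07742221201406 [-51.   42.9 101.4  -0.   35.7 -42.1]
```

Request:
{"fn": "send_rows", "kwargs": {"moves": [[-0.04,0.03,0,0,0,0,1],[0,0,0,0,0,0,1],[0,0,0,0,0,0,1]]}}

```text
time_s: 76.8
position: [0.4236, -0.3473, 0.0148]
tcp_rot: [[0.155, 0.988, -0.001], [0.988, -0.155, 0.002], [0.001, -0.001, -1.0]]
force: [-3.1, 1.8, 5.0]
opening: 0.679
```

```bash
python3 st.py
```

```text
[ 0.42364599 -0.34732028  0.01476982] [-3.09  1.83  4.97] [0.338 0.219 0.075] 59.05633450912677 81.06529659422178 [-51.   42.9 101.3   0.   35.9 -42.1]
```

Request:
{"fn": "send_rows", "kwargs": {"moves": [[-0.04,0.02,0,0,0,0,1],[0,0,0,0,0,0,1],[0,0,0,0,0,0,1]]}}

```text
time_s: 77.18
position: [0.4239, -0.3478, 0.0148]
tcp_rot: [[0.156, 0.988, -0.001], [0.988, -0.156, 0.003], [0.002, -0.002, -1.0]]
force: [-2.2, 2.7, 5.7]
opening: 0.677
```

```bash
python3 st.py
```

```text
[ 0.42390104 -0.34777843  0.01478375] [-2.19  2.74  5.72] [0.527 0.1   0.027] 58.91931159646049 81.04984891610356 [-5.110e+01  4.300e+01  1.012e+02  1.000e-01  3.600e+01 -4.220e+01]
```

Request:
{"fn": "send_rows", "kwargs": {"moves": [[0,0,0,0,0,0,-0.6],[0,0,0,0,0,0,-0.6],[0,0,0,0,0,0,-0.6],[0,0,-0.4,0,0,0,-0.6],[0,0,-0.8,0,0,0,-0.6],[-0.3,0,-0.9,0,0,0,-0.6],[-0.7,0,-0.9,0,0,0,-0.6],[-0.8,0,-0.9,0,0,0,-0.2],[0,0,0,0,0,0,-0.2],[0,0,0,0,0,0,-0.2]]}}

```text
time_s: 78.42
position: [0.4171, -0.3926, 0.1117]
tcp_rot: [[0.156, 0.988, -0.0], [0.988, -0.156, 0.001], [0.001, -0.001, -1.0]]
force: [0.1, 0.6, 0.3]
opening: 0.619
```

```bash
python3 st.py; python3 - <<'E'
from h import *
c=wcap('w30')
im=c['img'][10:220,220:420,::-1]
cv2.imwrite('pics/w30z.png',cv2.resize(im,None,fx=2.8,fy=2.8,interpolation=cv2.INTER_CUBIC))
E
```

```text
[ 0.41710277 -0.39260454  0.11174998] [0.14 0.63 0.25] [ 0.037 -0.04   0.019] 53.846444882622286 81.05278751187147 [-54.5  34.9  95.2   0.   50.  -45.5]
```

View pics/w30z.png

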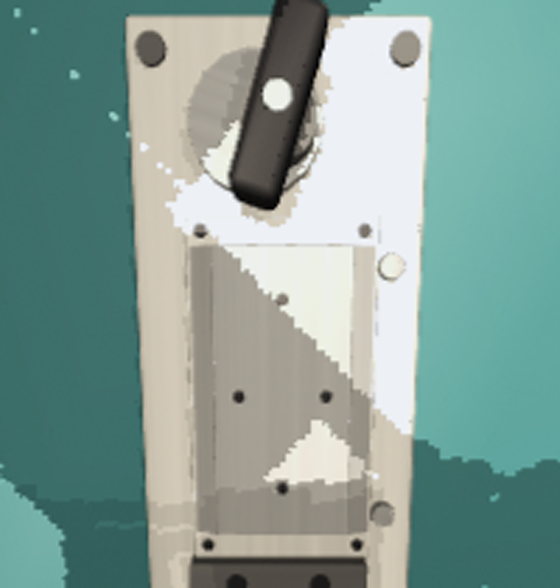

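```bash
python3 - <<'E'
from h import *
plan([(ho(0,.078,.095),Rt(63.5,0)),(ho(0,.078,.037),Rt(63.5,0))],-.2)
E
```

```text
9 rows end [ 0.4353 -0.2699  0.0369]
[[0.82,-0.01,0.11,0,0,0.29,-0.2],[0.83,-0.04,0.11,0,0,0.3,-0.2],[0.81,-0.09,0.11,-0.01,0,0.29,-0.2],[0.82,-0.13,0.11,0,-0.01,0.29,-0.2],[0.8,-0.18,0.11,0,0,0.29,-0.2],[0.8,-0.21,0.11,0,0,0.3,-0.2],[0,0,0.77,0,0,0,-0.2],[0,0,0.78,0,0,0,-0.2],[0,0,0.77,0,0,0,-0.2]]
```

Request:
{"fn": "send_rows", "kwargs": {"moves": [[0.82,-0.01,0.11,0,0,0.29,-0.2],[0.83,-0.04,0.11,0,0,0.3,-0.2],[0.81,-0.09,0.11,0,0,0.29,-0.2],[0.82,-0.13,0.11,0,0,0.29,-0.2],[0.8,-0.18,0.11,0,0,0.29,-0.2],[0.8,-0.21,0.11,0,0,0.3,-0.2],[0,0,0,0,0,0,-0.2],[0,0,0.77,0,0,0,-0.2],[0,0,0.78,0,0,0,-0.2],[0,0,0.72,0,0,0,-0.2],[0,0,0,0,0,0,-0.2],[0,0,0,0,0,0,-0.2]]}}

```text
time_s: 79.97
position: [0.4362, -0.2722, 0.0391]
tcp_rot: [[0.447, 0.895, 0.001], [0.895, -0.447, -0.001], [-0.0, 0.001, -1.0]]
force: [0.9, 0.2, 0.3]
opening: 0.604
```

```bash
python3 st.py
```

```text
[ 0.43618342 -0.27215321  0.03908509] [0.86 0.24 0.31] [ 0.013 -0.068  0.008] 52.5108721834548 63.4744280349054 [-44.4  39.  105.9  -0.   34.9 -17.9]
```

Request:
{"fn": "send_rows", "kwargs": {"moves": [[0,0,0,0,0,0,1],[0,0,0,0,0,0,1],[0,0,0,0,0,0,1],[0,0,0,0,0,0,1],[0,0,0,0,0,0,1],[0,0,0,0,0,0,1]]}}

```text
time_s: 80.72
position: [0.4343, -0.2705, 0.0388]
tcp_rot: [[0.446, 0.895, -0.003], [0.895, -0.446, 0.002], [0.0, -0.004, -1.0]]
force: [-6.2, 0.3, 3.6]
opening: 0.154
```

```bash
python3 st.py
```

```text
[ 0.4342879  -0.27047478  0.03884913] [-6.21  0.3   3.63] [0.117 0.822 0.08 ] 13.41099937632856 63.51219799785148 [-4.440e+01  3.900e+01  1.061e+02 -1.000e-01  3.510e+01 -1.790e+01]
```

Request:
{"fn": "send_rows", "kwargs": {"moves": [[0,-0.08,0,0,0,0,1],[0,0,0,0,0,-0.6,1],[0,0,0,0,0,-0.6,1],[0,0,0,0,0,-0.6,1],[0,0,0,0,0,-0.6,1],[0,0,0,0,0,-0.6,1],[0,0,0,0,0,-0.6,1],[0,0,0,0,0,-0.4,1],[0,0,0,0,0,0,1]]}}

```text
time_s: 81.85
position: [0.4355, -0.2707, 0.0389]
tcp_rot: [[-0.231, 0.973, 0.003], [0.973, 0.231, -0.001], [-0.001, 0.002, -1.0]]
force: [4.7, 4.0, -0.6]
opening: 0.16
```

```bash
python3 st.py
```

```text
[ 0.43546283 -0.27071473  0.0388514 ] [ 4.73  4.05 -0.56] [ 0.642 -0.613  0.08 ] 13.952629524768012 103.36924253790896 [-4.440e+01  3.900e+01  1.062e+02  1.000e-01  3.460e+01 -5.790e+01]
```

Request:
{"fn": "send_rows", "kwargs": {"moves": [[0,0,0,0,0,-0.3,1],[0,0,0,0,0,0,1]]}}

```text
time_s: 82.1
position: [0.4356, -0.2707, 0.0389]
tcp_rot: [[-0.281, 0.96, 0.003], [0.96, 0.281, -0.001], [-0.002, 0.003, -1.0]]
force: [4.8, 3.9, -1.2]
opening: 0.162
```

```bash
python3 st.py
```

```text
[ 0.4355818  -0.27069172  0.03888303] [ 4.82  3.89 -1.24] [ 0.674 -0.691  0.029] 14.110239320416252 106.3385575383216 [-4.440e+01  3.900e+01  1.062e+02  1.000e-01  3.460e+01 -6.090e+01]
```

Request:
{"fn": "send_rows", "kwargs": {"moves": [[0,0,0,0,0,-0.3,1],[0,0,0,0,0,0,1]]}}

```text
time_s: 82.35
position: [0.4357, -0.2706, 0.0389]
tcp_rot: [[-0.33, 0.944, 0.003], [0.944, 0.33, -0.001], [-0.002, 0.003, -1.0]]
force: [4.6, 3.3, -1.3]
opening: 0.16
```

```bash
python3 st.py
```

```text
[ 0.43567062 -0.27060605  0.03888285] [ 4.61  3.3  -1.27] [ 0.685 -0.717 -0.156] 13.929847403800853 109.2877859730153 [-44.4  39.  106.2   0.2  34.6 -63.8]
```

Request:
{"fn": "send_rows", "kwargs": {"moves": [[0,0,0,0,0,-0.3,1],[0,0,0,0,0,0,1]]}}

```text
time_s: 82.6
position: [0.4357, -0.2705, 0.0389]
tcp_rot: [[-0.378, 0.926, 0.003], [0.926, 0.378, -0.0], [-0.002, 0.003, -1.0]]
force: [4.2, 4.4, -1.4]
opening: 0.159
```

```bash
python3 st.py
```

```text
[ 0.43572828 -0.27053504  0.03888621] [ 4.17  4.4  -1.43] [ 0.735 -0.732 -0.436] 13.813748447177948 112.19836275089449 [-44.4  39.  106.2   0.2  34.6 -66.8]
```

Request:
{"fn": "send_rows", "kwargs": {"moves": [[0,0,0,0,0,-0.3,1],[0,0,0,0,0,0,1]]}}

```text
time_s: 82.85
position: [0.4358, -0.2705, 0.0389]
tcp_rot: [[-0.425, 0.905, 0.004], [0.905, 0.425, -0.0], [-0.002, 0.003, -1.0]]
force: [4.2, 3.7, -1.0]
opening: 0.161
```

```bash
python3 st.py
```

```text
[ 0.43581691 -0.27053963  0.03888606] [ 4.21  3.71 -1.01] [ 0.722 -0.818 -0.57 ] 13.974076721465755 115.12118044048779 [-44.4  39.  106.2   0.3  34.6 -69.7]
```

Request:
{"fn": "send_rows", "kwargs": {"moves": [[0,0,0,0,0,-0.2,1],[0,0,0,0,0,0,1],[0,0,0,0,0,0,1]]}}

```text
time_s: 83.22
position: [0.4359, -0.2706, 0.0389]
tcp_rot: [[-0.455, 0.89, 0.004], [0.89, 0.455, -0.0], [-0.002, 0.003, -1.0]]
force: [4.2, 5.0, -1.2]
opening: 0.165
```

```bash
python3 st.py
```

```text
[ 0.43585734 -0.27055681  0.03887747] [ 4.24  4.99 -1.22] [ 0.709 -0.807 -0.687] 14.32878442973875 117.08476417458192 [-44.4  39.  106.2   0.3  34.6 -71.7]
```

Request:
{"fn": "send_rows", "kwargs": {"moves": [[0,0,0,0,0,0,-0.2],[0,0,0,0,0,0,-0.2],[0,0,0,0,0,0,-0.2],[0,0,0,0,0,0,-0.2],[0,0,-0.5,0,0,0,-0.2],[0,0,-0.8,0,0,0,-0.2],[0,0,-0.8,0,0,0,-0.2],[-0.5,0,-0.8,0,0,0.5,-0.2],[-0.9,-0.2,0,0,0,0.9,-0.2],[-0.9,-0.5,0,0,0,0.9,-0.2],[-0.9,-0.6,0,0,0,0.9,-0.2],[-0.7,-0.3,0,0,0,0.4,-0.2]]}}

```text
time_s: 84.72
position: [0.4146, -0.3709, 0.1124]
tcp_rot: [[0.152, 0.988, 0.001], [0.988, -0.152, -0.002], [-0.001, 0.001, -1.0]]
force: [-0.3, -0.6, 0.5]
opening: 0.598
```

Request:
{"fn": "send_rows", "kwargs": {"moves": [[0,0,0,0,0,0,-0.2],[0,0,0,0,0,0,-0.2]]}}

```text
time_s: 84.98
position: [0.415, -0.3691, 0.1118]
tcp_rot: [[0.148, 0.989, 0.0], [0.989, -0.148, -0.0], [-0.0, 0.0, -1.0]]
force: [-0.1, 0.1, 0.2]
opening: 0.598
```

```bash
python3 st.py; python3 - <<'E'
from h import *
c=wcap('w31')
im=c['img'][10:220,220:420,::-1]
cv2.imwrite('pics/w31z.png',cv2.resize(im,None,fx=2.8,fy=2.8,interpolation=cv2.INTER_CUBIC))
E
```

```text
[ 0.41501545 -0.36907703  0.11181621] [-0.1   0.12  0.15] [-0.027 -0.046  0.003] 52.05184783780803 81.51639533125389 [-53.2  33.8  97.8   0.   48.3 -44.7]
```

View pics/w31z.png

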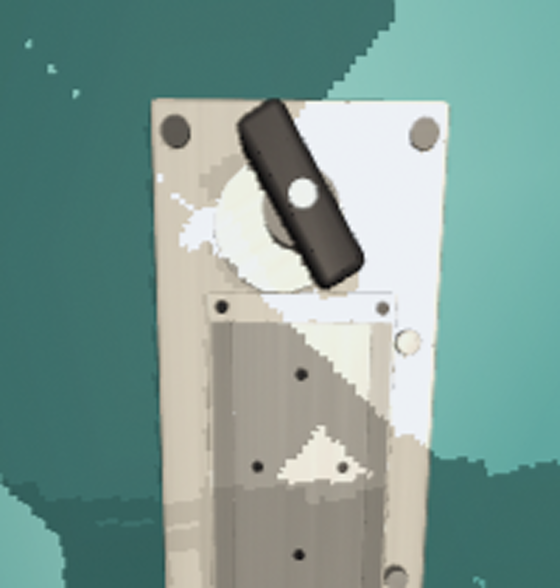

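```bash
python3 - <<'E'
from h import *
c=np.load('w31.npy',allow_pickle=True).item()
Z=lambda a:np.array(a)/2.8+[220,10]
def H(P): q=np.atleast_2d(P)-HM; return np.c_[q@HX,q@HY].round(4)
for a in ([[322,287],[239,126]],[[362,258],[283,103]]):
    e=atz(c,Z(a),.056);v=e[1]-e[0];print(np.degrees(np.arctan2(v[1],v[0]))+8.8)
P=atz(c,Z([[222,307],[383,308]]),.018);print('holes',H(P))
print('pins',H(atz(c,Z([[408,342]]),.02)))
plan([(ho(0.02,-.10,.2),Rt(81,0))],-1)
E
```

```text
119.27947016330228
119.79965701538681
holes [[-0.0241  0.051 ]
 [ 0.0269  0.051 ]]
pins [[0.035  0.0406]]
5 rows end [ 0.4279 -0.4489  0.2   ]
[[-0.62,0.2,-0.71,0,0,0.01,-1],[-0.62,0.19,-0.7,0,0,0.01,-1],[-0.61,0.2,-0.71,0,0,0.01,-1],[-0.62,0.2,-0.7,0,0,0.01,-1],[-0.62,0.2,-0.71,0,0,0.01,-1]]
```

Request:
{"fn": "send_rows", "kwargs": {"moves": [[-0.62,0.2,-0.71,0,0,0,-1],[-0.62,0.2,-0.7,0,0,0,-1],[-0.62,0.2,-0.71,0,0,0,-1],[-0.62,0.2,-0.7,0,0,0,-1],[-0.62,0.2,-0.71,0,0,0,-1],[-0.8,0,-0.2,0,0,0,-1],[0,0,0,0,0,0,-1],[0,0,0,0,0,0,-1]]}}

```text
time_s: 86.02
position: [0.4252, -0.4681, 0.2041]
tcp_rot: [[0.148, 0.989, -0.001], [0.989, -0.148, 0.002], [0.002, -0.001, -1.0]]
force: [-0.8, -0.4, 0.1]
opening: 1.0
```

```bash
python3 st.py; python3 - <<'E'
from h import *
c=wcap('w32')
t=vision.capture('top')
im=t['img'][100:330,170:510,::-1]
cv2.imwrite('pics/t32.png',cv2.resize(im,None,fx=2.35,fy=2.35,interpolation=cv2.INTER_CUBIC))
E
```

```text
[ 0.42515289 -0.46807912  0.20409729] [-0.82 -0.37  0.14] [-0.01  -0.079 -0.059] 87.01876431148912 81.5166976176005 [-57.9  32.   82.    0.   66.1 -49.4]
```

View pics/w32.png

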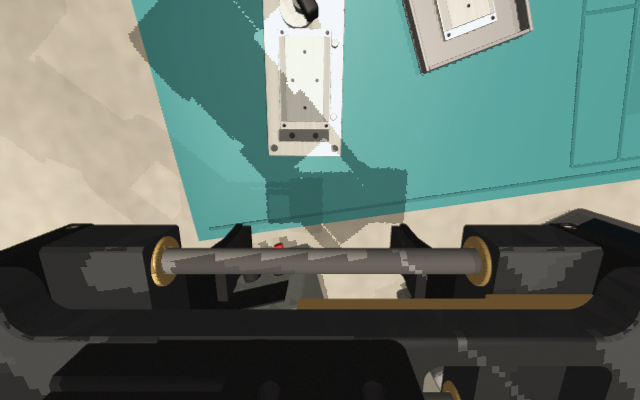

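View pics/t32.png

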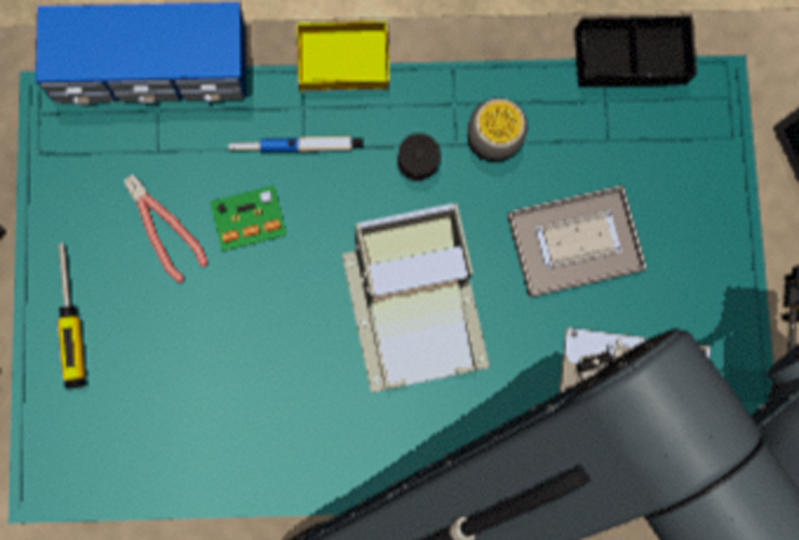

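```bash
python3 -c "
from rig import bot
print(bot.hand_in())"
```

```text
the job is handed in; nothing more can be done
None
```

I finished the job and handed it in at about 86 s of the 210 s limit. The pile held two plates.

- **Upper plate:** it went down the chute, came out pad up, and now lies flat in the tray, pad up.
- **Bottom plate:** it also came out pad up and is in the cam holder, with the eccentric turned in.

**Mended along the way**
- The first clamping left the plate about 1° askew, with the eccentric reading only about 1.99 rad. I backed the eccentric off, pushed the plate against the pins and end stop, and clamped it again.
- While doing that, the fingers rode up onto the plate once and pressed it with about 25 N; I opened them and gripped it properly.

**Last checks**
- **Clamp:** the torque rose from about 108° of tool yaw to about 0.65 N m, where the bar began to slip in the jaws. The eccentric stayed at about 2.08 rad in the image (±1–2°), past the 2.0 rad at which it meets the plate. I did not tug the plate to test it.
- **Plate:** it sits square, about 1 mm or less from the pin I could measure, and in the pictures its end is against the end stop.
- **Tray:** it is a few millimetres from where it started, but the plate is still flat and pad up inside it.
- **Bench:** nothing else in the last top view appears to have moved, though the arm hid the near-right corner. The gripper was clear of everything at hand-in.

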